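# Pack the coated test panels into the transport case

## Task

Press the orange release lever on the grey transport case so that its lid springs open. Lift every coated test panel up and off its peg on the drying stand and stand each one in a slot of the case of its own, pushed fully down, and set the round tin of drying agent, lid up, in the pocket at the end of the case. Then close the lid until it latches, without knocking over the beaker or the dropper bottle.

Things in the scene. Friction and masses are not known exactly. Their poses are not given: they have to be found in the camera images.
- case: Grey transport case, fixed; tray 140 (x) x 235 (y) x 60 mm high, walls 5 mm. Origin: centre of its underside; x towards its hinge side (away from the robot), y along its length, z up. In it is black foam with four slots in a row, 36 mm apart along y, and a tin pocket at the +y end. The lid is a deep shell 80 mm high; shut, the case stands 140 mm high.
- slot0 (a point): Centre of the first slot's floor (lowest case y), 8 mm above the worktop; axes as the case's. A panel stands in it with its faces to the case's +y and -y, its width along case x. Slot 12 mm wide (y), 60 mm long (x); the ridges between slots end in a roof edge 56 mm above the worktop with 45 degree slopes that guide the panel in; the foam at the slot's ends is 42 mm high.
- slot1 (a point): The same for the second slot, 36 mm further in +y.
- slot2 (a point): The same for the third slot.
- slot3 (a point): The same for the fourth slot, next to the pocket.
- pocket (a point): Centre of the floor of the tin pocket, 8 mm above the worktop; 66 mm (y) x 68 mm (x), bounded by the tray's 60 mm high wall at +y, a foam ridge 54 mm high at -y and, at its x ends, foam steps only 8 mm higher than its floor, with the tray walls 65 mm from this point. Fingers have most room along x. Axes as the case's.
- lid (a joint): Lid angle (rad): 0 shut and latched, 1.75 wide open at its stop, leaning back. A spring opens it (0.3 Nm at 0, 0.15 Nm at the stop), so it stays shut only when latched. The hinge line runs along the case's y at case x = +70 mm, 60 mm above the worktop. To latch it press its front (top or tab) down until it snaps at 0, some 4 to 12 N.
- lid_tab (a point): Middle of the outer face of the orange tab (45 x 50 x 6 mm) on the lid's lower front rim, 166 mm from the hinge line, at case y +65 mm. Shut: it points to the robot, face up, 69 mm high. Open: it points up, face away from the robot; push this face to shut the lid. The tab is clear of the lid's front wall from 140 to 181 mm from the hinge. z: normal of this face, turning with the lid.
- release (a joint): Angle of the release lever (rad): 0 at rest, 0.35 pressed fully down; the latch lets go at about 0.25. A spring holds it up: about 1 to 3 N on the pad.
- release_pad (a point): Where to press: centre of the top of the orange lever's pad, 36 mm wide, about 45 mm long, in front of the case (130 mm from its centre, 60 mm to its -y), 50 mm above the worktop. Press straight down 15 to 20 mm, then let go. A steel catch rises to 85 mm above the worktop between pad and lid.
- stand: Drying stand, fixed: white drip tray, two posts and a crossbar, 180 mm high. Origin on the worktop under the crossbar's middle. Four level steel pegs, 7 mm thick, point along its -x at y = -117, -39, 39, 117 mm, axis 165 mm high, to 76 mm from the crossbar's axis; the last 4 mm bend up by 8 mm. A collar 34 mm from the crossbar's axis keeps panels clear of it.
- panel_a: Red panel 36 mm wide (its y), 6 mm thick (x), in a black clip 36 mm wide, 10 mm thick; 123 mm high, 0.09 kg. Origin: middle of the lower edge, z up. The clip (72 to 123 mm up; grip it across its width) has an eye 18 mm wide, 84 to 115 mm up, for the peg along x. To take it off its peg lift it 12 to 20 mm, draw it 45 mm or more along the stand's -x, then raise it.
- panel_b: Blue panel, otherwise the same; there are two to four panels.
- panel_c: Green panel, otherwise the same.
- panel_d: Yellow panel, otherwise the same.
- drying_tin: Round tin of drying agent, silver with a blue band and a white vented lid, 57 mm across, 46 mm high, 0.15 kg, standing on the worktop between case and stand. Origin at the centre of its underside, z up.
- beaker: Clear plastic beaker, 60 mm across, 62 mm high, a bystander at the left front; origin under its centre.
- dropper_bottle: Small brown dropper bottle, 33 mm across, 104 mm high, a bystander to the right of the green press; origin under its centre.
- capping_press: Green bottle-capping press, a fixed obstacle between the two work places, 390 mm high; it fills about x 0.51 to 0.75 m and y -0.05 to 0.09 m, its lever's ball overhanging foremost at the top. Travel in front of it.
There are look-alikes about, which are no part of the job. Leave any purple or turquoise look-alike of the drying_tin alone.

How it is judged:
By the outcome, as a careful person would: the job done as asked, in the order asked, and still so for the second after the job is handed in, with the robot touching nothing.
Of panel_a, panel_b, panel_c, panel_d only 2 to 4 are there at a start; the rules pass over those that are not, and their reading is None.
At some moment in a run one of drying_tin may be knocked a few centimetres aside while the robot is not near it.
It also fails if it takes over 210 s, if anything falls off the work surface, if the arm or the gripper's body presses on something with over 40 N, if the wrist force passes 120 N, or if a joint passes its speed limit or range.

## Robot

A 7-joint arm with a two-finger parallel gripper is mounted at the origin on a cart in front of the work surface, level with it; the furniture and walls round the work are solid. World frame = base frame: x ahead of the robot, y to its left, z up, the work surface at z = 0. Lengths are in m, angles in rad, forces in N, time in s.
With the tool pointing down it reaches from about 0.4 to 0.85 m from the base axis. Payload 4.5 kg.
Tool frame: the origin (TCP) lies at the very end of the fingers, on their centre line; the grasp point (between the pads) lies 19 mm behind it; z points along the fingers, y is the line along which they close (so a half turn about z gives the same grasp; the last joint's range is limited). The gripper opens to 88 mm and grips with 3 to 60 N. Pads are 18 mm wide; open, the fingers measure 123 mm over their backs; the gripper's body (75 mm by 187 mm) begins 45 mm behind the grasp point.
Start: joints at [1.255, 0.689, -0.195, 1.565, 0.157, 0.902, -0.215], TCP at [0.214, -0.587, 0.239] pointing down, gripper open.
Joint ranges: [-3.01, 3.01], [-0.46, 2.08], [-1.47, 1.51], [0.13, 2.56], [-1, 4.14], [0.04, 2.09], [-2.66, 2.66]. Speed limits (rad/s): [2.57, 2.57, 3.14, 3.14, 3.14, 3.14, 3.14].

## Interface

Orientations are given as a unit quaternion [x, y, z, w].
In Python, from plant import r gives the robot as it stands. The module is installed in compiled form; this text tells all that it offers.
- The arm moves only by the tool step_arm, never from a script. Its argument "increments" is a list of rows, each a list of 2 entries, a list of its own where there are three numbers: the shift along the world's x, y, z in cm, then the turn, a rotation vector about the world's x, y, z in degrees. A call has exactly 10 rows; each row shifts and turns the commanded pose from where the row before left it; what a row does not reach is not made up. A row lasts 1/10 s, in which the tool goes at most 50 mm and 8.59 degrees, less where a joint would pass 70% of its speed; a pose out of reach is approached as far as the arm can. A call is refused whole if a number of a shift passes 5 or a number of a turn 8.59, either way. A call with a gripper value outside its range is refused whole. "fingers" is the opening, from 0 (shut) to 1 (fully open), set as the call begins (left out, the last holds). The fingers move at their own pace and stop on an object; "grip_force" is the grip in N (left out, the last holds). Time passes only in rows, so rows that do not move let the fingers close, or fill a call up. It gives the time, the measured TCP pose, the force, the opening and the grip force at its end, in the units of the state.
- r.get_state(): the state, without advancing time (a new reading comes with each control period).
- r.snapshot(name): name is "scene" or "top"; returns (picture, depth): 400x640x3 uint8, red, green, blue; 400x640 float32, m along the optical axis (not along the pixel's ray), 0 where there is no reading.
- r.calibration(name): a dict with "fov_y" (degrees; the focal length in pixels is half the picture's height over the tangent of half this angle, whatever the lens; pixels are square), "cx", "cy" (the principal point, pixels), "R" (3x3) and "t" (3): a world point X has camera coordinates R X + t. Camera axes: x right, y down, z forward; pixel columns grow to the right and rows downward; lengths in m; the calibration is good to about 2 mm. A picture is of the moment at which its call begins. calibration takes no time and is no camera call.
- r.finish_job(): hands the job in; it is judged then, once.
The state is a dict: "clock": time; "q": joint angles; "qd": joint speeds; "joint_torque": joint torques, N m; "tool_pos": TCP position; "eef_rot": TCP orientation; "contact_force": force on the tool from outside, world axes, zero at the start; "moment": the same for the moment, N m; "opening": opening from 0.0 (shut) to 1.0 (fully open); "finger_force": force on a finger pad.
Only numpy, scipy, OpenCV 4.12 (cv2) and the standard library are available. Lean on these libraries where they do the work, as an engineer would, in place of code of your own. Each camera call takes 0.05 s, during which the arm holds its last target. There are 200 camera calls.

## Working session

There is one attempt and no reset: what is moved stays moved. The work goes in short steps, Python scripts to look and compute and a tool call to move; the robot and the scene stay as the last step left them, time stands still between calls to the robot, and variables do not carry over. Pictures are saved under pics/ and viewed, at most 15 in all, crops included, and the job is handed in when it is done.

Besides the shell and the picture viewer there is one more tool, called by a JSON object that holds its "api" and its "payload". step_arm: Moves the arm, as the interface text tells. Its arguments: {"type":"object","properties":{"increments":{"type":"array","items":{"type":"array"}},"fingers":{"type":"number"},"grip_force":{"type":"number"}},"required":["increments"]}

```bash
mkdir -p pics; cat > h.py <<'E'
from plant import r
import numpy as np, cv2
def snap(n,tag):
    im,d=r.snapshot(n); cv2.imwrite(f'pics/{tag}.png',im[:,:,::-1]); np.save(f'pics/{tag}.npy',d); return im,d
def cal(n):
    c=r.calibration(n); return 200/np.tan(np.radians(c['fov_y'])/2),c['cx'],c['cy'],np.array(c['R']),np.array(c['t'])
def cloud(n,d):
    f,cx,cy,R,t=cal(n); v,u=np.mgrid[0:400,0:640]
    P=np.stack([(u-cx)/f*d,(v-cy)/f*d,d],-1); return (P-t)@R
def ray(n,u,v,z):
    f,cx,cy,R,t=cal(n); o=-R.T@t; k=R.T@np.array([(u-cx)/f,(v-cy)/f,1]); return o+k*(z-o[2])/k[2]
def proj(n,X):
    f,cx,cy,R,t=cal(n); c=R@np.array(X)+t; return c[0]/c[2]*f+cx,c[1]/c[2]*f+cy
E
python3 - <<'E'
from h import *
for n in('scene','top'):
    im,d=snap(n,n+'0'); f,cx,cy,R,t=cal(n); print(n,f,cx,cy,(-R.T@t).round(3),R.round(2).tolist())
s=r.get_state(); print({k:np.round(v,3).tolist() for k,v in s.items()})
E
```

```text
scene 488.67881896090205 315.97944851152863 201.5769029794838 [-0.897 -0.47   1.064] [[0.32, -0.95, -0.01], [-0.53, -0.17, -0.83], [0.78, 0.27, -0.56]]
top 443.5206017419653 313.3457425819504 196.11875101614197 [ 0.138 -0.152  1.367] [[0.46, -0.89, -0.0], [-0.84, -0.44, -0.31], [0.28, 0.15, -0.95]]
{'clock': 0.1, 'q': [1.255, 0.69, -0.195, 1.566, 0.157, 0.903, -0.215], 'qd': [-0.003, -0.002, -0.001, -0.003, 0.0, 0.0, 0.001], 'joint_torque': [-0.004, -52.851, -1.272, -15.384, -0.053, 0.002, 0.0], 'tool_pos': [0.214, -0.587, 0.238], 'eef_rot': [0.985, 0.174, -0.0, -0.001], 'contact_force': [-0.201, 0.006, 0.28], 'moment': [0.006, -0.001, -0.027], 'finger_force': 0.0, 'opening': 1.0}
```

View pics/scene0.png

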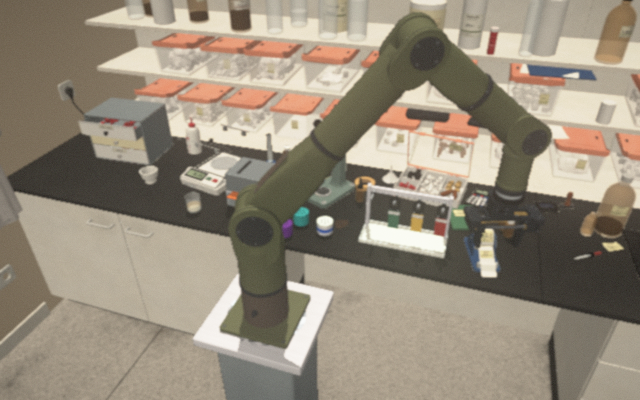

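View pics/top0.png

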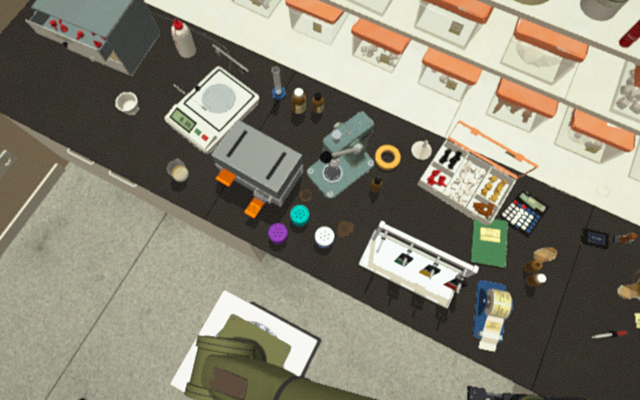

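The scene shows three panels: green (403,258), yellow (428,270) and red (453,284) in top. The tin candidates are white-lidded (324,236), purple (278,233) and turquoise (300,215); I choose the white-lidded one with the blue band. The case is at (258,163), with orange parts at (226,178) and (255,210). Next is a close crop.

```bash
python3 - <<'E'
from h import *
im=cv2.imread('pics/top0.png'); 
a=cv2.resize(im[115:255,200:350],None,fx=4,fy=4,interpolation=2); b=cv2.resize(im[215:315,350:490],None,fx=4,fy=4,interpolation=2)
W=np.zeros((560,800,3),np.uint8)
W=np.zeros((600,800,3),np.uint8); W[:373,:400]=cv2.resize(im[115:255,200:350],(400,373),interpolation=2); W[:286,400:]=cv2.resize(im[215:315,350:490],(400,286),interpolation=2)
s=cv2.imread('pics/scene0.png'); W[380:600,400:800]=cv2.resize(s[175:263,340:500],(400,220),interpolation=2); W[380:600,:400]=cv2.resize(s[155:243,190:350],(400,220),interpolation=2)
cv2.imwrite('pics/c1.png',W)
d=np.load('pics/top0.npy'); P=cloud('top',d)
hsv=cv2.cvtColor(im,cv2.COLOR_BGR2HSV)
def blobs(m,name,mn=15):
    n,l,st,c=cv2.connectedComponentsWithStats(m.astype(np.uint8))
    for i in range(1,n):
        if st[i,4]>=mn:
            q=P[l==i]; q=q[np.isfinite(q[:,0])]
            print(name,st[i].tolist(),c[i].round(1),np.median(q,0).round(3))
roi=np.zeros((400,640),bool); roi[115:320,160:500]=1
H,S,V=hsv[...,0],hsv[...,1],hsv[...,2]
blobs(roi&(H<16)&(S>170)&(V>120),'orange')
blobs(roi&(V>190)&(S<60)&(np.indices((400,640))[1]<345),'white')
blobs(roi&(S<60)&(P[...,2]>0.12)&(P[...,2]<0.16)&(np.indices((400,640))[1]<345),'lid',50)
E
```

```text
orange [216, 169, 20, 18, 188] [225.8 176.6] [0.449 0.319 0.07 ]
orange [437, 177, 8, 9, 24] [440.5 181.5] [ 0.754 -0.284  0.043]
orange [244, 198, 20, 20, 109] [254.9 205.8] [0.42  0.194 0.05 ]
orange [474, 204, 20, 13, 83] [485.1 207.3] [ 0.734 -0.445  0.055]
orange [477, 209, 9, 5, 21] [481.4 210.6] [ 0.734 -0.439  0.024]
white [165, 115, 77, 36, 785] [202.3 130.7] [0.551 0.473 0.045]
white [201, 115, 32, 14, 240] [217.4 119.4] [0.615 0.456 0.04 ]
white [332, 130, 9, 8, 49] [336.1 133.7] [0.628 0.036 0.312]
white [175, 169, 12, 10, 54] [181.3 174.3] [0.393 0.454 0.048]
white [315, 227, 19, 18, 275] [324.1 235.6] [ 0.428 -0.038  0.045]
white [207, 290, 72, 30, 1068] [236.3 308.8] [0.121 0.109 0.001]
lid [211, 120, 91, 75, 3531] [256.9 156.6] [0.529 0.243 0.141]
lid [328, 158, 12, 10, 70] [334.5 163.3] [0.616 0.026 0.14 ]
```

View pics/c1.png

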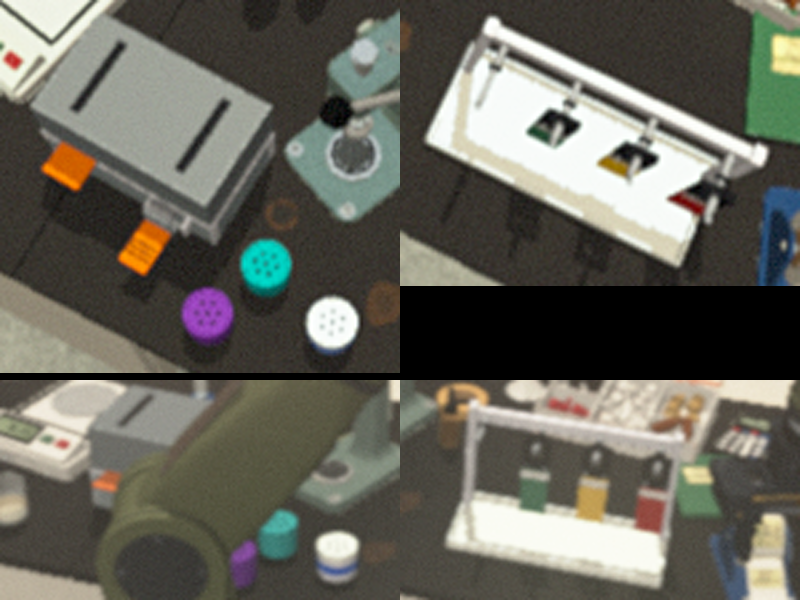

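```bash
python3 - <<'E'
from h import *
im=cv2.imread('pics/top0.png');d=np.load('pics/top0.npy'); P=cloud('top',d)
u=np.indices((400,640))[1]
m=(u<310)&(u>190)&(P[...,2]>0.13)&(P[...,2]<0.15)&(P[...,0]<.65)&(P[...,1]>.1)&(P[...,1]<.4)
n,l,st,c=cv2.connectedComponentsWithStats(m.astype(np.uint8)); i=1+st[1:,4].argmax()
q=P[l==i][:,:2]; print('lid top',cv2.minAreaRect((q*1000).astype(np.float32)))
m=(u>350)&(u<490)&(P[...,2]>0.165)&(P[...,2]<0.2)&(P[...,0]<.6)&(P[...,0]>.3)&(P[...,1]<-.1)&(P[...,1]>-.5)
q=P[m]; print(len(q)); print('bar',cv2.minAreaRect((q[:,:2]*1000).astype(np.float32)),np.median(q[:,2]))
hsv=cv2.cvtColor(im,cv2.COLOR_BGR2HSV);H,S,V=cv2.split(hsv)
for nm,lo,hi in(('g',60,95),('y',18,30),('r',0,8),('r2',172,180)):
    m=(u>370)&(u<470)&(H>=lo)&(H<=hi)&(S>120)&(V>50)&(np.indices((400,640))[0]>240)&(np.indices((400,640))[0]<295)
    q=P[m]; print(nm,len(q),np.median(q,0).round(3) if len(q) else '')
# clips: dark pixels with z .09-.18
m=(u>370)&(u<480)&(P[...,2]>0.10)&(P[...,2]<0.20)&(V<70)&(P[...,0]<.55)
n,l,st,c=cv2.connectedComponentsWithStats(m.astype(np.uint8))
for i in range(1,n):
    if st[i,4]>8:
        q=P[l==i]; print('clip',st[i].tolist(),np.median(q,0).round(3),q.min(0).round(3),q.max(0).round(3))
for nm,a in(('tab',(200,160,245,192)),('pad',(235,192,270,225))):
    m=np.zeros((400,640),bool); m[a[1]:a[3],a[0]:a[2]]=1; m&=(H<16)&(S>150)
    for z in ((.069,) if nm=='tab' else (.05,)):
        vv,uu=np.nonzero(m); W=np.array([ray('top',x,y,z)[:2] for x,y in zip(uu,vv)]); print(nm,cv2.minAreaRect((W*1000).astype(np.float32)), np.median(P[m],0))
print('tin',ray('top',324.1,235.6,.046))
E
```

```text
lid top ((533.2396850585938, 248.18450927734375), (236.90406799316406, 142.3144989013672), 86.61255645751953)
978
bar ((466.98883056640625, -313.2413330078125), (88.67474365234375, 285.50323486328125), 0.8444117307662964) 0.17338013785749634
g 7 [ 0.45  -0.265  0.091]
y 33 [ 0.455 -0.347  0.088]
r 33 [ 0.454 -0.426  0.087]
r2 3 [ 0.455 -0.429  0.087]
clip [399, 254, 13, 8, 49] [ 0.45 -0.27  0.17] [ 0.447 -0.287  0.134] [ 0.456 -0.258  0.178]
clip [425, 265, 15, 9, 55] [ 0.455 -0.348  0.171] [ 0.452 -0.366  0.132] [ 0.461 -0.334  0.182]
clip [451, 278, 17, 11, 85] [ 0.455 -0.428  0.17 ] [ 0.452 -0.447  0.129] [ 0.462 -0.412  0.179]
tab ((445.99993896484375, 318.9226989746094), (54.872711181640625, 45.82472229003906), 86.0530014038086) [0.44896498 0.31893717 0.06974609]
pad ((405.20977783203125, 196.72402954101562), (43.570438385009766, 59.83238983154297), 86.49897003173828) [0.41945337 0.19484759 0.04892067]
tin [ 0.42751028 -0.03770077  0.046     ]
```

{"api": "step_arm", "payload": {"increments": [[[3,2.3,1.7],[0,0,-3.33]],[[3,2.3,1.7],[0,0,-3.33]],[[3,2.3,1.7],[0,0,-3.33]],[[3,2.3,1.7],[0,0,-3.33]],[[3,2.3,1.7],[0,0,-3.33]],[[2.6,2.3,1.7],[0,0,-3.33]],[[0,4,0],[0,0,0]],[[0,4,0],[0,0,0]],[[0,4,0],[0,0,0]],[[0,4,0],[0,0,0]]], "fingers": 0}}

```text
clock: 1.1
tool_pos: [0.3898, -0.2873, 0.3405]
eef_rot: [1.0, 0.001, -0.0, -0.0]
contact_force: [-0.1, -0.1, 0.3]
opening: 0.117
finger_force: 0.0
```

```bash
python3 - <<'E'
from h import *
im=cv2.imread('pics/top0.png');d=np.load('pics/top0.npy'); P=cloud('top',d)
m=(P[...,2]>.2)&(P[...,0]>.3)&(P[...,0]<.8)&(P[...,1]>-.1)&(P[...,1]<.12); q=P[m]; print(q.min(0),q.max(0)); i=q[:,0].argsort()[:5]; print(q[i])
E
```

```text
[ 0.51882113 -0.03734532  0.21657325] [0.74143696 0.06658257 0.38031804]
[[0.51882113 0.01754257 0.37113927]
 [0.5195666  0.02602729 0.3664733 ]
 [0.51970009 0.0206006  0.36588702]
 [0.520153   0.01798299 0.36149064]
 [0.52033494 0.02382271 0.37351408]]
```

{"api": "step_arm", "payload": {"increments": [[[0,4.5,0],[0,0,0]],[[0,4.5,0],[0,0,0]],[[0,4.5,0],[0,0,0]],[[0,4.5,0],[0,0,0]],[[0,4.5,0],[0,0,0]],[[0,4.5,0],[0,0,0]],[[0,4.5,0],[0,0,0]],[[0,4.5,0],[0,0,0]],[[0,4.5,0],[0,0,0]],[[1,4.5,0],[0,0,0]]]}}

```text
clock: 2.1
tool_pos: [0.3989, 0.1623, 0.3407]
eef_rot: [1.0, 0.001, -0.0, 0.001]
contact_force: [0.9, -0.4, 0.6]
opening: 0.01
finger_force: 0.0
```

{"api": "step_arm", "payload": {"increments": [[[0,2.7,-2],[0,0,0]],[[0,0,-4],[0,0,0]],[[0,0,-4],[0,0,0]],[[0,0,-4],[0,0,0]],[[0,0,-4],[0,0,0]],[[0,0,-3],[0,0,0]],[[0,0,-2],[0,0,0]],[[0,0,0],[0,0,0]],[[0,0,0],[0,0,0]],[[0,0,0],[0,0,0]]]}}

```text
clock: 3.1
tool_pos: [0.4008, 0.1882, 0.1117]
eef_rot: [1.0, 0.0, 0.001, -0.0]
contact_force: [0.0, 0.6, 0.5]
opening: 0.004
finger_force: 0.0
```

```bash
python3 - <<'E'
from h import *
print(r.get_state()['q'])
im,d=snap('top','t1'); cv2.imwrite('pics/c2.png',cv2.resize(im[120:260,170:330,::-1],None,fx=4,fy=4,interpolation=2))
E
```

```text
[-0.46969861  0.70720773 -0.11696037  2.21564059  0.33506417  0.23278686
 -2.4551984 ]
```

View pics/c2.png

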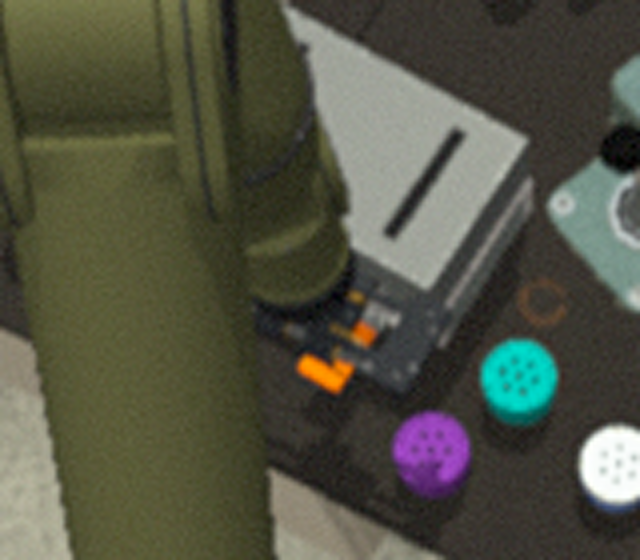

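The gripper is over the lever pad, which is visible at about (330,373) and (365,330) around the fingers. Pressing.

{"api": "step_arm", "payload": {"increments": [[[0,0,-3],[0,0,0]],[[0,0,-2.3],[0,0,0]],[[0,0,-1],[0,0,0]],[[0,0,-1],[0,0,0]],[[0,0,-0.6],[0,0,0]],[[0,0,0],[0,0,0]],[[0,0,0],[0,0,0]],[[0,0,3],[0,0,0]],[[0,0,4],[0,0,0]],[[0,0,4],[0,0,0]]]}}

```text
clock: 4.15
tool_pos: [0.4033, 0.1893, 0.1466]
eef_rot: [1.0, -0.001, -0.003, 0.001]
contact_force: [0.3, 0.4, -0.7]
opening: 0.005
finger_force: 0.0
```

{"api": "step_arm", "payload": {"increments": [[[0,0,5],[0,0,0]],[[0,0,5],[0,0,0]],[[0,0,5],[0,0,0]],[[0,-2,4],[0,0,0]],[[0,-5,0],[0,0,8]],[[0,-5,0],[0,0,8]],[[0,-5,0],[0,0,8]],[[0,-5,0],[0,0,8]],[[0,-5,0],[0,0,8]],[[0,-5,0],[0,0,8]]], "fingers": 0.5}}

```text
clock: 5.15
tool_pos: [0.4046, -0.0998, 0.3357]
eef_rot: [0.93, 0.367, -0.001, 0.002]
contact_force: [-0.0, 0.1, 0.4]
opening: 0.499
finger_force: 0.0
```

```bash
python3 - <<'E'
from h import *
print(r.get_state()['q'])
im,d=snap('top','t2'); a=cv2.resize(im[100:240,180:310,::-1],None,fx=3,fy=3,interpolation=2)
im2,d=snap('scene','s2'); b=cv2.resize(im2[130:230,190:310,::-1],(390,325),interpolation=2)
W=np.zeros((420,790,3),np.uint8); W[:,:390]=a; W[:325,395:785]=b; cv2.imwrite('pics/c3.png',W)
E
```

```text
[ 0.60019051  0.32470129 -0.6403501   1.99143665  0.2512072   0.90232527
 -0.99107051]
```

View pics/c3.png

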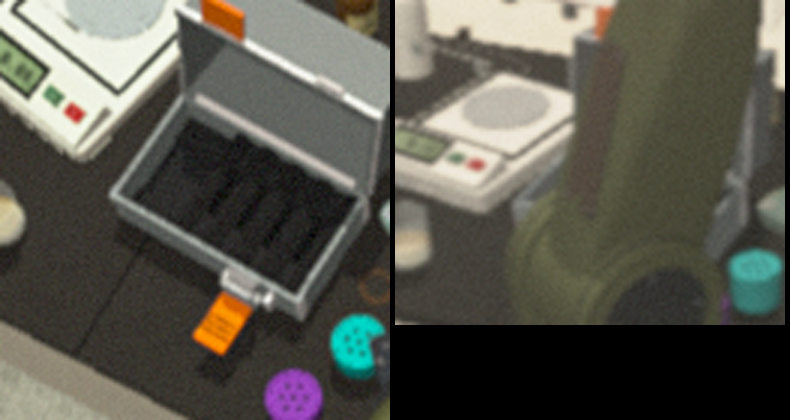

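The lid is open (tab at top about (254,106)) and the tray with its foam is visible. Now I'll measure the tray rim and foam profile.

```bash
python3 - <<'E'
from h import *
im=cv2.imread('pics/t2.png'); d=np.load('pics/t2.npy'); P=cloud('top',d)
c=np.array([.535,.248]); th=np.radians(-3.4)
Rm=np.array([[np.cos(th),-np.sin(th)],[np.sin(th),np.cos(th)]])
Q=(P[...,:2]-c)@Rm
X,Y,Z=Q[...,0]*1e3,Q[...,1]*1e3,P[...,2]*1e3
# rim points: bright at z 52-66
g=im.mean(2)
m=(Z>50)&(Z<68)&(abs(X)<95)&(abs(Y)<135)&(g>90)
vv,uu=np.nonzero(m); 
W=np.array([(ray('top',u,v,.06)[:2]) for u,v in zip(uu,vv)])
w=(W-c)@Rm*1e3
print('rim x min/max, y',np.percentile(w,[1,3,50,97,99],axis=0).round(1).tolist())
fr=w[(w[:,0]<-55)&(abs(w[:,1])<100)&((w[:,1]>-30)|(w[:,1]<-90))]; p=np.polyfit(fr[:,1],fr[:,0],1); print('front rim fit',p,fr[:,0].mean())
for s in(-1,1):
    e=w[(s*w[:,1]>100)&(abs(w[:,0])<60)]; print('end',s,e[:,1].mean(),np.polyfit(e[:,0],e[:,1],1))
for y in range(-116,120,4):
    o=[]
    for x0,x1 in((-55,-35),(-20,20),(35,55)):
        k=(X>x0)&(X<x1)&(abs(Y-y)<3); o.append((np.median(Z[k]).round() if k.sum() else -1, g[k].mean().round() if k.any() else 0))
    print(y,o)
m=(Z>45)&(Z<60)&(X<-110)&(X>-160)&(abs(Y+60)<30); print('pad',X[m].mean(),Y[m].mean())
E
```

```text
rim x min/max, y [[-74.0, -118.3], [-72.9, -116.8], [68.5, -0.8], [93.5, 115.5], [94.9, 117.2]]
front rim fit [-4.51352036e-03 -7.00815189e+01] -70.19735317450716
end -1 -115.00789337061187 [-4.33829794e-03 -1.15013759e+02]
end 1 114.60369180134317 [5.65749963e-03 1.14604177e+02]
-116 [(np.float64(37.0), np.float64(85.0)), (np.float64(37.0), np.float64(88.0)), (np.float64(36.0), np.float64(80.0))]
-112 [(np.float64(59.0), np.float64(145.0)), (np.float64(59.0), np.float64(148.0)), (np.float64(59.0), np.float64(103.0))]
-108 [(np.float64(50.0), np.float64(95.0)), (np.float64(50.0), np.float64(90.0)), (np.float64(50.0), np.float64(60.0))]
-104 [(np.float64(53.0), np.float64(49.0)), (np.float64(52.0), np.float64(47.0)), (np.float64(52.0), np.float64(36.0))]
-100 [(np.float64(52.0), np.float64(36.0)), (np.float64(51.0), np.float64(37.0)), (np.float64(52.0), np.float64(25.0))]
-96 [(np.float64(45.0), np.float64(36.0)), (np.float64(47.0), np.float64(37.0)), (np.float64(47.0), np.float64(26.0))]
-92 [(np.float64(43.0), np.float64(38.0)), (np.float64(45.0), np.float64(36.0)), (np.float64(45.0
[... 5336 characters left out ...]
64(8.0), np.float64(42.0)), (np.float64(17.0), np.float64(30.0))]
100 [(np.float64(16.0), np.float64(51.0)), (np.float64(9.0), np.float64(43.0)), (np.float64(17.0), np.float64(31.0))]
104 [(np.float64(16.0), np.float64(53.0)), (np.float64(9.0), np.float64(37.0)), (np.float64(19.0), np.float64(32.0))]
108 [(np.float64(16.0), np.float64(58.0)), (np.float64(9.0), np.float64(32.0)), (np.float64(19.0), np.float64(36.0))]
112 [(np.float64(37.0), np.float64(71.0)), (np.float64(32.0), np.float64(72.0)), (np.float64(36.0), np.float64(74.0))]
116 [(np.float64(43.0), np.float64(91.0)), (np.float64(43.0), np.float64(94.0)), (np.float64(52.0), np.float64(99.0))]
pad -132.6357588136285 -60.418176836813885
```

{"api": "step_arm", "payload": {"increments": [[[0,-1.72,0],[0,0,8.25]],[[0,-1.72,0],[0,0,8.25]],[[0,-1.72,0],[0,0,8.25]],[[0,-1.72,0],[0,0,8.25]],[[0,-1.72,0],[0,0,8.25]],[[0,-1.72,0],[0,0,8.25]],[[0,-1.72,0],[0,0,8.25]],[[0,-1.72,0],[0,0,8.25]],[[0,-1.72,0],[0,0,8.25]],[[0,-1.72,0],[0,0,8.25]]], "fingers": 0.68}}

```text
clock: 6.25
tool_pos: [0.405, -0.2702, 0.3355]
eef_rot: [0.457, 0.89, 0.0, 0.003]
contact_force: [-0.2, 0.2, 0.2]
opening: 0.681
finger_force: 0.0
```

{"api": "step_arm", "payload": {"increments": [[[0.75,0,-1],[0,0,8.25]],[[0.75,0,-1],[0,0,8.25]],[[0.75,0,-1],[0,0,8.25]],[[0.75,0,-1],[0,0,8.25]],[[0.75,0,-1],[0,0,8.25]],[[0.75,0,-1],[0,0,8.25]],[[0.3,0,0],[0,-7,0]],[[0.3,0,0],[0,-7,0]],[[0,0,0],[0,0,0]],[[0,0,0],[0,0,0]]]}}

```text
clock: 7.25
tool_pos: [0.4556, -0.2709, 0.2752]
eef_rot: [0.045, 0.991, 0.006, 0.123]
contact_force: [0.2, 0.5, 0.5]
opening: 0.679
finger_force: 0.0
```

```bash
cat > st.py <<'E'
from h import *
from scipy.spatial.transform import Rotation as Ro
s=r.get_state(); M=Ro.from_quat(s['eef_rot']).as_matrix(); print('pos',np.round(s['tool_pos'],4),'q',np.round(s['q'],2),'F',np.round(s['contact_force'],1),'open',round(float(s['opening'])*88,1))
print('tool y az',np.degrees(np.arctan2(M[1,1],M[0,1])).round(1),'y tilt',M[2,1].round(3),'z',M[:,2].round(3),'grasp',(s['tool_pos']-.019*M[:,2]).round(4))
E
python3 st.py; python3 - <<'E'
from h import *
im,d=snap('top','t3'); a=cv2.resize(im[205:315,345:485,::-1],(560,440),interpolation=2); cv2.imwrite('pics/c4.png',a)
E
```

```text
pos [ 0.4556 -0.2709  0.2752] q [ 1.24  0.68 -1.19  1.97  0.85  0.79  1.1 ] F [0.2 0.5 0.5] open 59.7
tool y az 85.0 y tilt 0.023 z [ 0.245  0.001 -0.969] grasp [ 0.4509 -0.2709  0.2936]
```

View pics/c4.png

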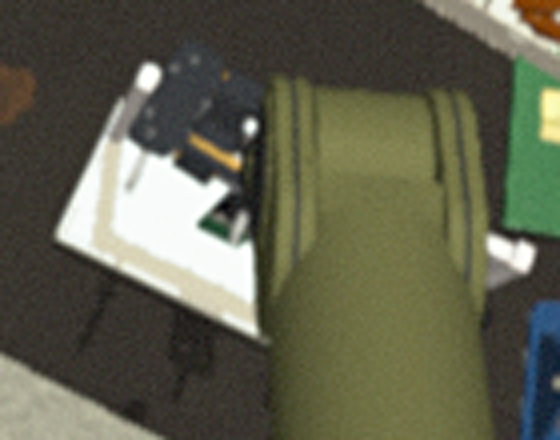

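{"api": "step_arm", "payload": {"increments": [[[0,0,-2],[0,0,5.3]],[[0.1,-0.1,-2],[-1.3,0,0]],[[0,0,-2],[0,0,0]],[[0,0,-2],[0,0,0]],[[0,0,-2],[0,0,0]],[[0,0,-2],[0,0,0]],[[0,0,-2],[0,0,0]],[[0,0,0],[0,0,0]],[[0,0,0],[0,0,0]],[[0,0,0],[0,0,0]]]}}

```text
clock: 8.3
tool_pos: [0.4583, -0.2717, 0.1357]
eef_rot: [-0.003, 0.992, 0.001, 0.125]
contact_force: [0.1, -0.9, 0.9]
opening: 0.68
finger_force: 0.0
```

```bash
python3 st.py
```

```text
pos [ 0.4583 -0.2717  0.1357] q [ 1.07  0.85 -0.93  2.12  1.32  0.56  0.8 ] F [ 0.1 -0.9  0.9] open 59.8
tool y az 90.4 y tilt 0.0 z [ 0.248  0.002 -0.969] grasp [ 0.4536 -0.2717  0.1541]
```

{"api": "step_arm", "payload": {"increments": [[[0,0,0],[0,0,0]],[[0,0,0],[0,0,0]],[[0,0,0],[0,0,0]],[[0,0,0],[0,0,0]],[[0,0,0],[0,0,0]],[[0,0,0.4],[0,0,0]],[[0,0,0.4],[0,0,0]],[[0,0,0.4],[0,0,0]],[[0,0,0.4],[0,0,0]],[[0,0,0],[0,0,0]]], "fingers": 0.2, "grip_force": 25}}

```text
clock: 9.3
tool_pos: [0.4572, -0.2716, 0.1511]
eef_rot: [-0.003, 0.992, 0.001, 0.124]
contact_force: [0.3, -0.2, -1.5]
opening: 0.407
finger_force: 24.6
```

{"api": "step_arm", "payload": {"increments": [[[-1,0,0],[0,0,0]],[[-1,0,0],[0,0,0]],[[-1,0,0],[0,0,0]],[[-1,0,0],[0,0,0]],[[-1,0,0],[0,0,0]],[[-0.7,0,0],[0,0,0]],[[0,0,2],[0,0,0]],[[0,0,3],[0,0,0]],[[0,0,3],[0,0,0]],[[0,0,3],[0,0,0]]]}}

```text
clock: 10.3
tool_pos: [0.3993, -0.2713, 0.2615]
eef_rot: [-0.003, 0.992, 0.001, 0.124]
contact_force: [0.3, -1.0, -1.7]
opening: 0.408
finger_force: 24.6
```

```bash
python3 st.py
```

```text
pos [ 0.3993 -0.2713  0.2615] q [ 1.33  0.64 -1.19  2.11  0.87  0.69  1.21] F [ 0.3 -1.  -1.7] open 35.9
tool y az 90.4 y tilt 0.001 z [ 0.246  0.003 -0.969] grasp [ 0.3947 -0.2714  0.28  ]
```

{"api": "step_arm", "payload": {"increments": [[[0,3,1],[0,0,0]],[[0,4.9,1],[0,0,0]],[[0,4.9,0],[0,0,0]],[[0,4.9,0],[0,0,0]],[[0,4.9,0],[0,0,0]],[[0,4.9,0],[0,0,0]],[[0,4.9,0],[0,0,0]],[[0,4.9,0],[0,0,0]],[[0,4,0],[0,0,0]],[[0,2.4,0],[0,0,0]]]}}

```text
clock: 11.3
tool_pos: [0.3994, 0.1695, 0.2811]
eef_rot: [-0.005, 0.992, 0.003, 0.125]
contact_force: [-0.2, -0.3, -0.7]
opening: 0.407
finger_force: 24.6
```

{"api": "step_arm", "payload": {"increments": [[[0,0,0],[0,0,-8.5]],[[0,0,0],[0,0,-8.5]],[[0,0,0],[0,0,-8.5]],[[0,0,0],[0,0,-8.5]],[[0,0,0],[0,0,-8.5]],[[0.5,0,0],[0,0,-8.5]],[[1,0,0],[0,0,-8.5]],[[1.5,0,0],[0,0,-8.5]],[[1.5,0,0],[0,0,-8.5]],[[1.5,0,0],[0,0,-8.5]]]}}

```text
clock: 12.3
tool_pos: [0.4603, 0.1655, 0.2804]
eef_rot: [0.67, 0.732, -0.083, 0.092]
contact_force: [0.2, -0.1, -0.2]
opening: 0.409
finger_force: 24.6
```

```bash
python3 st.py
```

```text
pos [0.4603 0.1655 0.2804] q [-0.19  0.56 -0.64  1.84  0.59  1.09 -1.03] F [ 0.2 -0.1 -0.2] open 36.0
tool y az 5.1 y tilt 0.002 z [ 0.023 -0.245 -0.969] grasp [0.4598 0.1702 0.2988]
```

{"api": "step_arm", "payload": {"increments": [[[1.5,-0.4,0],[0,0,-4.2]],[[1.5,-0.4,0],[0,0,-4.2]],[[1.5,-0.1,0],[0,0,0]],[[1.2,0,0],[0,0,0]],[[0.4,0,-2],[0,0,0]],[[0,0,-3],[0,0,0]],[[0,0,-3],[0,0,0]],[[0,0,0],[0,0,0]],[[0,0,0],[0,0,0]],[[0,0,0],[0,0,0]]]}}

```text
clock: 13.3
tool_pos: [0.5216, 0.1571, 0.2019]
eef_rot: [0.72, 0.683, -0.088, 0.086]
contact_force: [0.2, 0.1, -1.2]
opening: 0.409
finger_force: 24.6
```

```bash
python3 st.py; python3 - <<'E'
from h import *
im,d=snap('top','t4'); a=im[90:240,170:330,::-1]
im2,d2=snap('scene','s4'); b=im2[110:260,180:340,::-1]
cv2.imwrite('pics/c5.png',np.hstack([cv2.resize(a,(400,375),interpolation=2),cv2.resize(b,(400,375),interpolation=2)]))
E
```

```text
pos [0.5216 0.1571 0.2019] q [-0.19  0.73 -0.54  1.76  0.65  1.02 -1.13] F [ 0.2  0.1 -1.2] open 36.0
tool y az -3.0 y tilt 0.003 z [-0.01  -0.244 -0.97 ] grasp [0.5218 0.1617 0.2203]
```

View pics/c5.png

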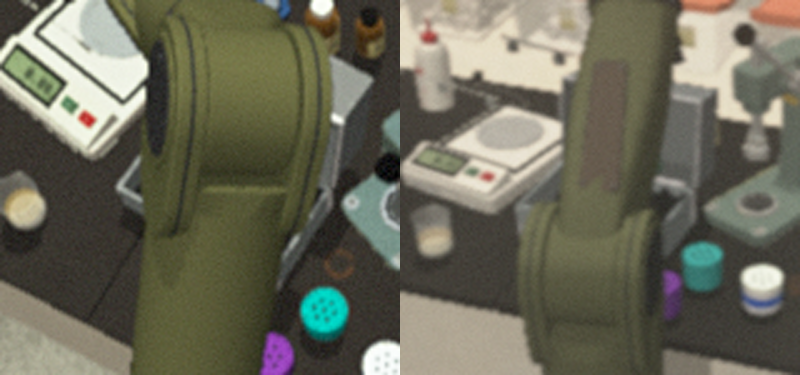

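The arm hides the panel in both views, so I descend on measured coordinates and watch the force.

{"api": "step_arm", "payload": {"increments": [[[0,0,-2],[0,0,0]],[[0,0,-2],[0,0,0]],[[0,0,-1.5],[0,0,0]],[[0,0,-1],[0,0,0]],[[0,0,-0.7],[0,0,0]],[[0,0,-0.7],[0,0,0]],[[0,0,0],[0,0,0]],[[0,0,0],[0,0,0]],[[0,0,0],[0,0,0]],[[0,0,0],[0,0,0]]]}}

```text
clock: 14.4
tool_pos: [0.5211, 0.1566, 0.1219]
eef_rot: [0.72, 0.683, -0.089, 0.086]
contact_force: [0.1, 1.2, -0.6]
opening: 0.406
finger_force: 24.6
```

{"api": "step_arm", "payload": {"increments": [[[0,0,-0.5],[0,0,0]],[[0,0,-0.5],[0,0,0]],[[0,0,-0.4],[0,0,0]],[[0,0,-0.4],[0,0,0]],[[0,0,-0.3],[0,0,0]],[[0,0,0],[0,0,0]],[[0,0,0],[0,0,0]],[[0,0,0],[0,0,0]],[[0,0,0],[0,0,0]],[[0,0,0],[0,0,0]]]}}

```text
clock: 15.4
tool_pos: [0.521, 0.1565, 0.1006]
eef_rot: [0.72, 0.683, -0.089, 0.086]
contact_force: [-0.4, -0.0, -0.6]
opening: 0.409
finger_force: 24.6
```

```bash
python3 st.py
```

```text
pos [0.521  0.1565 0.1006] q [-0.24  0.87 -0.47  1.82  0.78  0.84 -1.26] F [-0.4 -0.  -0.6] open 36.0
tool y az -3.0 y tilt 0.001 z [-0.012 -0.246 -0.969] grasp [0.5212 0.1611 0.119 ]
```

{"api": "step_arm", "payload": {"increments": [[[0,0,-0.4],[0,0,0]],[[0,0,-0.3],[0,0,0]],[[0,0,-0.2],[0,0,0]],[[0,0,-0.2],[0,0,0]],[[0,0,-0.1],[0,0,0]],[[0,0,0],[0,0,0]],[[0,0,0],[0,0,0]],[[0,0,0],[0,0,0]],[[0,0,0],[0,0,0]],[[0,0,0],[0,0,0]]]}}

```text
clock: 16.4
tool_pos: [0.522, 0.1566, 0.0897]
eef_rot: [0.72, 0.683, -0.089, 0.087]
contact_force: [0.1, 0.2, 8.0]
opening: 0.411
finger_force: 24.8
```

{"api": "step_arm", "payload": {"increments": [[[0,0,0],[0,0,0]],[[0,0,0],[0,0,0]],[[0,0,0],[0,0,0]],[[0,0,0],[0,0,0]],[[0,0,1],[0,0,0]],[[0,0,2],[0,0,0]],[[0,0,3],[0,0,0]],[[0,0,4],[0,0,0]],[[0,0,4],[0,0,0]],[[-1,0,4],[0,0,0]]], "fingers": 0.62}}

```text
clock: 17.4
tool_pos: [0.5113, 0.1562, 0.2706]
eef_rot: [0.72, 0.682, -0.089, 0.086]
contact_force: [0.2, 0.5, -0.4]
opening: 0.624
finger_force: 0.0
```

{"api": "step_arm", "payload": {"increments": [[[-3,0,3],[0,0,0]],[[-4,0,2],[0,0,0]],[[-4,0,0],[7,0,0]],[[-1,0,0],[7,0,0]],[[0,-3,0],[0,0,-8.5]],[[0,-5,0],[0,0,-8.5]],[[0,-5,0],[0,0,-8.5]],[[0,-5,0],[0,0,-8.5]],[[0,-5,0],[0,0,-8.5]],[[0,-5,0],[0,0,-8.5]]]}}

```text
clock: 18.4
tool_pos: [0.3904, -0.1254, 0.3193]
eef_rot: [0.952, 0.307, -0.003, -0.004]
contact_force: [1.4, 0.5, -0.3]
opening: 0.619
finger_force: 0.0
```

```bash
python3 st.py; python3 - <<'E'
from h import *
im,d=snap('top','t5'); a=im[90:240,170:330,::-1]
cv2.imwrite('pics/c6.png',cv2.resize(a,(640,600),interpolation=2))
P=cloud('top',d); c=np.array([.533,.248]); th=np.radians(-3.3)
Rm=np.array([[np.cos(th),-np.sin(th)],[np.sin(th),np.cos(th)]])
Q=(P[...,:2]-c)@Rm*1e3; m=(abs(Q[...,0])<40)&(abs(Q[...,1])<110)&(P[...,2]>.1)&(P[...,2]<.2); q=Q[m]; print(m.sum(), np.median(q,0),q.min(0),q.max(0),np.percentile(P[m][:,2],[50,95]))
E
```

```text
pos [ 0.3904 -0.1254  0.3193] q [ 0.55  0.32 -0.46  2.03  0.18  0.84 -0.97] F [ 1.4  0.5 -0.3] open 54.5
tool y az -54.3 y tilt -0.011 z [-0.009  0.006 -1.   ] grasp [ 0.3905 -0.1255  0.3383]
61 [ -7.84518521 -91.70856683] [-23.84602498 -95.15487318] [ 11.88258096 -83.31018727] [0.12816672 0.13244932]
```

View pics/c6.png

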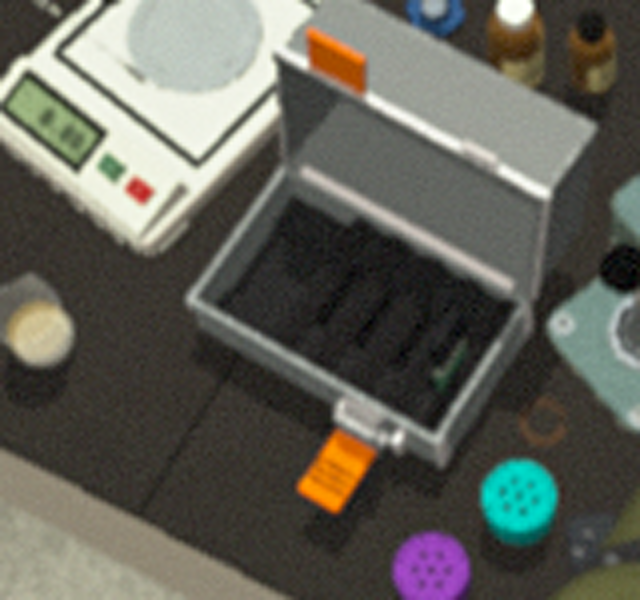

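Green stands in slot 0 (crop pixel (450,362)). Next is yellow.

{"api": "step_arm", "payload": {"increments": [[[1.1,-3.75,-1.5],[0,0,-5.9]],[[1.1,-3.75,-1.5],[0,0,-5.9]],[[1.1,-3.75,-1.5],[0,0,-5.9]],[[1.1,-3.75,-1.5],[0,0,-5.9]],[[1.1,-3.75,-1.5],[0,0,-5.9]],[[1.1,-3.75,-1.5],[0,0,-5.9]],[[0,0,-1],[0,0,0]],[[0,0,0],[0,0,0]],[[0,0,0],[0,0,0]],[[0,0,0],[0,0,0]]], "fingers": 0.68}}

```text
clock: 19.45
tool_pos: [0.4574, -0.347, 0.2195]
eef_rot: [1.0, 0.007, -0.002, -0.006]
contact_force: [-0.5, -0.1, 0.3]
opening: 0.684
finger_force: 0.0
```

```bash
python3 st.py
```

```text
pos [ 0.4574 -0.347   0.2195] q [ 0.7   0.65 -0.22  1.73  0.17  0.79 -1.15] F [-0.5 -0.1  0.3] open 60.2
tool y az -89.2 y tilt -0.012 z [-0.004  0.012 -1.   ] grasp [ 0.4575 -0.3473  0.2385]
```

{"api": "step_arm", "payload": {"increments": [[[0,-0.3,-1],[-0.7,0,0]],[[0,0,-2],[0,0,0]],[[0,0,-2],[0,0,0]],[[0,0,-2],[0,0,0]],[[0,0,-1.5],[0,0,0]],[[0,0,0],[0,0,0]],[[0,0,0],[0,0,0]],[[0,0,0],[0,0,0]],[[0,0,0],[0,0,0]],[[0,0,0],[0,0,0]]]}}

```text
clock: 20.45
tool_pos: [0.4572, -0.3518, 0.1343]
eef_rot: [1.0, 0.006, -0.002, 0.001]
contact_force: [-0.8, -0.2, 0.3]
opening: 0.682
finger_force: 0.0
```

{"api": "step_arm", "payload": {"increments": [[[0,0,0],[0,0,0]],[[0,0,0],[0,0,0]],[[0,0,0],[0,0,0]],[[0,0,0],[0,0,0]],[[0,0,0],[0,0,0]],[[0,0,0.4],[0,0,0]],[[0,0,0.4],[0,0,0]],[[0,0,0.4],[0,0,0]],[[0,0,0.4],[0,0,0]],[[0,0,0],[0,0,0]]], "fingers": 0.2, "grip_force": 25}}

```text
clock: 21.45
tool_pos: [0.4573, -0.3518, 0.1502]
eef_rot: [1.0, 0.006, -0.002, 0.001]
contact_force: [-0.3, -0.3, -1.4]
opening: 0.409
finger_force: 24.9
```

```bash
python3 st.py
```

```text
pos [ 0.4573 -0.3518  0.1502] q [ 0.68  0.75 -0.18  1.79  0.22  0.62 -1.19] F [-0.3 -0.3 -1.4] open 36.0
tool y az -89.4 y tilt 0.001 z [-0.004 -0.001 -1.   ] grasp [ 0.4573 -0.3518  0.1692]
```

{"api": "step_arm", "payload": {"increments": [[[-1,0,0],[0,0,0]],[[-1,0,0],[0,0,0]],[[-1,0,0],[0,0,0]],[[-1,0,0],[0,0,0]],[[-1,0,0],[0,0,0]],[[-0.8,0,0],[0,0,0]],[[0,0,3],[0,0,0]],[[0,1,4],[0,0,0]],[[0,3,4],[0,0,0]],[[0,4.8,2],[0,0,0]]]}}

```text
clock: 22.45
tool_pos: [0.3999, -0.2676, 0.2816]
eef_rot: [1.0, 0.003, 0.0, 0.002]
contact_force: [1.8, 0.2, -1.6]
opening: 0.405
finger_force: 24.9
```

{"api": "step_arm", "payload": {"increments": [[[0,4.9,0],[0,0,0]],[[0,4.9,0],[0,0,0]],[[0,4.9,0],[0,0,0]],[[0,4.9,0],[0,0,0]],[[0,4.9,0],[0,0,0]],[[0,4.9,0],[0,0,0]],[[0,4.9,0],[0,0,0]],[[0,4.9,0],[0,0,8.5]],[[0,4.5,0],[0,0,8.5]],[[0,2.2,0],[0,0,8.5]]]}}

```text
clock: 23.45
tool_pos: [0.3983, 0.1982, 0.2791]
eef_rot: [0.973, 0.232, -0.001, -0.001]
contact_force: [1.8, 0.1, -1.5]
opening: 0.405
finger_force: 24.9
```

{"api": "step_arm", "payload": {"increments": [[[0,0,0],[0,0,8.5]],[[1,0,0],[0,0,8.5]],[[1.5,0,0],[0,0,8.5]],[[2,0,0],[0,0,8.5]],[[2,0,0],[0,0,8.5]],[[2,0,0],[0,0,8.5]],[[2,0,0],[0,0,8.5]],[[2,0,0],[0,0,0]],[[0,0,0],[0,0,0]],[[0,0,0],[0,0,0]]]}}

```text
clock: 24.45
tool_pos: [0.5232, 0.1932, 0.2783]
eef_rot: [0.734, 0.68, -0.002, 0.002]
contact_force: [-0.1, 0.4, -0.5]
opening: 0.404
finger_force: 24.9
```

```bash
python3 st.py
```

```text
pos [0.5232 0.1932 0.2783] q [-0.04  0.62 -0.67  1.71  0.45  0.98 -0.96] F [-0.1  0.4 -0.5] open 35.5
tool y az -4.4 y tilt -0.0 z [-0.001 -0.005 -1.   ] grasp [0.5232 0.1933 0.2973]
```

{"api": "step_arm", "payload": {"increments": [[[0,0.4,0],[0,0,1.1]],[[0,0,-3],[0,0,0]],[[0,0,-4],[0,0,0]],[[0,0,-4],[0,0,0]],[[0,0,-2],[0,0,0]],[[0,0,-1],[0,0,0]],[[0,0,0],[0,0,0]],[[0,0,0],[0,0,0]],[[0,0,0],[0,0,0]],[[0,0,0],[0,0,0]]]}}

```text
clock: 25.45
tool_pos: [0.5246, 0.1979, 0.1399]
eef_rot: [0.727, 0.687, -0.0, 0.002]
contact_force: [-0.4, 1.4, -1.0]
opening: 0.405
finger_force: 24.9
```

{"api": "step_arm", "payload": {"increments": [[[0,0,-0.7],[0,0,0]],[[0,0,-0.7],[0,0,0]],[[0,0,-0.7],[0,0,0]],[[0,0,-0.7],[0,0,0]],[[0,0,-0.6],[0,0,0]],[[0,0,-0.4],[0,0,0]],[[0,0,0],[0,0,0]],[[0,0,0],[0,0,0]],[[0,0,0],[0,0,0]],[[0,0,0],[0,0,0]]]}}

```text
clock: 26.45
tool_pos: [0.5241, 0.1976, 0.101]
eef_rot: [0.727, 0.687, -0.001, 0.002]
contact_force: [0.5, -0.0, -1.5]
opening: 0.406
finger_force: 24.9
```

```bash
python3 st.py
```

```text
pos [0.5241 0.1976 0.101 ] q [-0.16  0.85 -0.5   1.86  0.69  0.61 -1.15] F [ 0.5 -0.  -1.5] open 35.8
tool y az -3.3 y tilt 0.001 z [ 0.001 -0.005 -1.   ] grasp [0.5241 0.1977 0.12  ]
```

{"api": "step_arm", "payload": {"increments": [[[0,0,-0.4],[0,0,0]],[[0,0,-0.3],[0,0,0]],[[0,0,-0.2],[0,0,0]],[[0,0,-0.2],[0,0,0]],[[0,0,-0.2],[0,0,0]],[[0,0,0],[0,0,0]],[[0,0,0],[0,0,0]],[[0,0,0],[0,0,0]],[[0,0,0],[0,0,0]],[[0,0,0],[0,0,0]]]}}

```text
clock: 27.45
tool_pos: [0.5239, 0.1977, 0.0889]
eef_rot: [0.727, 0.687, -0.001, 0.002]
contact_force: [-1.7, -1.9, 10.7]
opening: 0.409
finger_force: 25.0
```

{"api": "step_arm", "payload": {"increments": [[[0,0,0],[0,0,0]],[[0,0,0],[0,0,0]],[[0,0,0],[0,0,0]],[[0,0,0],[0,0,0]],[[0,0,1],[0,0,0]],[[0,0,2],[0,0,0]],[[0,0,3],[0,0,0]],[[0,0,4],[0,0,0]],[[0,0,4],[0,0,0]],[[-1,0,4],[0,0,0]]], "fingers": 0.62}}

```text
clock: 28.45
tool_pos: [0.5145, 0.1974, 0.2699]
eef_rot: [0.727, 0.686, -0.001, 0.002]
contact_force: [1.1, 0.7, -0.2]
opening: 0.618
finger_force: 0.0
```

{"api": "step_arm", "payload": {"increments": [[[-4,0,3],[0,0,0]],[[-4,0,2],[0,0,-8.5]],[[-3,0,0],[0,0,-8.5]],[[0,-3,0],[0,0,-8.5]],[[0,-5,0],[0,0,-8.5]],[[0,-5,0],[0,0,-8.5]],[[0,-5,0],[0,0,-8.5]],[[0,-5,0],[0,0,-8.5]],[[0,-5,0],[0,0,-8.5]],[[0,-5,0],[0,0,-8.5]]]}}

```text
clock: 29.45
tool_pos: [0.4035, -0.1341, 0.3186]
eef_rot: [0.996, 0.087, -0.002, 0.001]
contact_force: [1.8, 0.7, -1.1]
opening: 0.621
finger_force: 0.0
```

```bash
python3 st.py; python3 - <<'E'
from h import *
im,d=snap('top','t6'); 
P=cloud('top',d); c=np.array([.533,.248]); th=np.radians(-3.3)
Rm=np.array([[np.cos(th),-np.sin(th)],[np.sin(th),np.cos(th)]])
Q=(P[...,:2]-c)@Rm*1e3; m=(abs(Q[...,0])<40)&(abs(Q[...,1])<110)&(P[...,2]>.1)&(P[...,2]<.2)
for y in(-87.5,-51.5):
    k=m&(abs(Q[...,1]-y)<14); q=Q[k]; print(y,k.sum(), np.median(q,0),q.min(0),q.max(0),np.percentile(P[k][:,2],[50,95]))
V=cv2.cvtColor(im,cv2.COLOR_RGB2HSV)[...,2]
u=np.indices((400,640))[1]; m=(u>440)&(u<480)&(P[...,2]>0.10)&(P[...,2]<0.20)&(V<70)&(P[...,0]<.55); q=P[m]; print('red',m.sum(),np.median(q,0),q.min(0),q.max(0))
E
```

```text
pos [ 0.4035 -0.1341  0.3186] q [ 0.46  0.33 -0.34  2.01  0.15  0.83 -1.36] F [ 1.8  0.7 -1.1] open 54.6
tool y az -80.1 y tilt 0.001 z [-0.003 -0.001 -1.   ] grasp [ 0.4035 -0.1341  0.3376]
-87.5 60 [ -7.4500238  -91.72935412] [-23.48004221 -95.55582715] [ 12.7380292  -85.09196253] [0.12677276 0.13210525]
-51.5 62 [-13.66193459 -50.75990269] [-29.24723499 -54.2303492 ] [  7.10211365 -42.61244663] [0.12705577 0.13341121]
red 88 [ 0.45486538 -0.42799446  0.17076101] [ 0.45194956 -0.44652114  0.12769372] [ 0.47187369 -0.41174139  0.17865473]
```

{"api": "step_arm", "payload": {"increments": [[[0.8,-4.2,-1],[0,0,-1.4]],[[0.8,-4.2,-1],[0,0,-1.4]],[[0.8,-4.2,-1],[0,0,-1.4]],[[0.8,-4.2,-1],[0,0,-1.4]],[[0.8,-4.2,-1],[0,0,-1.4]],[[0.8,-4.2,-1],[0,0,-1.4]],[[0.5,-4.3,-1],[0,0,-1.2]],[[0,0,-1],[0,0,0]],[[0,0,0],[0,0,0]],[[0,0,0],[0,0,0]]], "fingers": 0.68}}

```text
clock: 30.5
tool_pos: [0.4574, -0.4255, 0.2381]
eef_rot: [1.0, 0.007, -0.002, -0.001]
contact_force: [-0.5, 0.2, -0.8]
opening: 0.678
finger_force: 0.0
```

```bash
python3 st.py
```

```text
pos [ 0.4574 -0.4255  0.2381] q [ 0.8   0.69 -0.23  1.56  0.19  0.91 -1.05] F [-0.5  0.2 -0.8] open 59.7
tool y az -89.2 y tilt -0.001 z [-0.005  0.001 -1.   ] grasp [ 0.4575 -0.4255  0.2571]
```

{"api": "step_arm", "payload": {"increments": [[[0,-0.35,-1],[0,0,0]],[[0,0,-2],[0,0,0]],[[0,0,-2],[0,0,0]],[[0,0,-2],[0,0,0]],[[0,0,-2],[0,0,0]],[[0,0,-1.35],[0,0,0]],[[0,0,0],[0,0,0]],[[0,0,0],[0,0,0]],[[0,0,0],[0,0,0]],[[0,0,0],[0,0,0]]]}}

```text
clock: 31.5
tool_pos: [0.4574, -0.4313, 0.1353]
eef_rot: [1.0, 0.006, -0.002, 0.001]
contact_force: [-0.9, 0.7, 1.0]
opening: 0.678
finger_force: 0.0
```

{"api": "step_arm", "payload": {"increments": [[[0,0,0],[0,0,0]],[[0,0,0],[0,0,0]],[[0,0,0],[0,0,0]],[[0,0,0],[0,0,0]],[[0,0,0],[0,0,0]],[[0,0,0.4],[0,0,0]],[[0,0,0.4],[0,0,0]],[[0,0,0.4],[0,0,0]],[[0,0,0.4],[0,0,0]],[[0,0,0],[0,0,0]]], "fingers": 0.2, "grip_force": 25}}

```text
clock: 32.5
tool_pos: [0.4573, -0.4312, 0.151]
eef_rot: [1.0, 0.006, -0.002, 0.001]
contact_force: [0.4, 0.7, -0.6]
opening: 0.405
finger_force: 25.0
```

```bash
python3 st.py
```

```text
pos [ 0.4573 -0.4312  0.151 ] q [ 0.79  0.8  -0.2   1.63  0.22  0.73 -1.08] F [ 0.4  0.7 -0.6] open 35.6
tool y az -89.4 y tilt 0.002 z [-0.004 -0.002 -1.   ] grasp [ 0.4574 -0.4312  0.17  ]
```

{"api": "step_arm", "payload": {"increments": [[[-1,0,0],[0,0,0]],[[-1,0,0],[0,0,0]],[[-1,0,0],[0,0,0]],[[-1,0,0],[0,0,0]],[[-1,0,0],[0,0,0]],[[-0.8,0,0],[0,0,0]],[[0,0,3],[0,0,0]],[[0,1,4],[0,0,0]],[[0,3,4],[0,0,0]],[[0,4.8,2],[0,0,0]]]}}

```text
clock: 33.5
tool_pos: [0.3997, -0.3472, 0.2825]
eef_rot: [1.0, 0.003, 0.0, 0.003]
contact_force: [1.8, 0.6, -0.6]
opening: 0.406
finger_force: 25.0
```

{"api": "step_arm", "payload": {"increments": [[[0,4.9,0],[0,0,0]],[[0,4.9,0],[0,0,0]],[[0,4.9,0],[0,0,0]],[[0,4.9,0],[0,0,0]],[[0,4.9,0],[0,0,0]],[[0,4.9,0],[0,0,0]],[[0,4.9,0],[0,0,0]],[[0,4.9,0],[0,0,0]],[[0,4.9,0],[0,0,0]],[[0,4.9,0],[0,0,8.5]]]}}

```text
clock: 34.5
tool_pos: [0.3985, 0.1469, 0.2797]
eef_rot: [0.997, 0.081, -0.002, 0.001]
contact_force: [0.7, 0.3, -2.3]
opening: 0.403
finger_force: 25.0
```

{"api": "step_arm", "payload": {"increments": [[[0,4.6,0],[0,0,8.5]],[[0.5,4,0],[0,0,8.5]],[[1,0,0],[0,0,8.5]],[[1,0,0],[0,0,8.5]],[[2,0,0],[0,0,8.5]],[[2,0,0],[0,0,8.5]],[[2,0,0],[0,0,8.5]],[[2,0,0],[0,0,8.5]],[[2,0,0],[0,0,8.5]],[[0,0,0],[0,0,0]]]}}

```text
clock: 35.5
tool_pos: [0.5262, 0.23, 0.2788]
eef_rot: [0.734, 0.679, -0.001, 0.002]
contact_force: [0.3, 0.4, -1.2]
opening: 0.407
finger_force: 25.0
```

```bash
python3 st.py
```

```text
pos [0.5262 0.23   0.2788] q [-0.1   0.64 -0.69  1.66  0.47  1.02 -1.02] F [ 0.3  0.4 -1.2] open 35.8
tool y az -4.5 y tilt 0.001 z [ 0.001 -0.004 -1.   ] grasp [0.5262 0.2301 0.2978]
```

{"api": "step_arm", "payload": {"increments": [[[0.15,0.35,0],[0,0,1.2]],[[0,0,-3],[0,0,0]],[[0,0,-4],[0,0,0]],[[0,0,-4],[0,0,0]],[[0,0,-2],[0,0,0]],[[0,0,-1],[0,0,0]],[[0,0,0],[0,0,0]],[[0,0,0],[0,0,0]],[[0,0,0],[0,0,0]],[[0,0,0],[0,0,0]]]}}

```text
clock: 36.5
tool_pos: [0.526, 0.2352, 0.1407]
eef_rot: [0.726, 0.687, -0.0, 0.002]
contact_force: [-0.1, 0.5, -1.1]
opening: 0.408
finger_force: 25.0
```

{"api": "step_arm", "payload": {"increments": [[[0,0,-0.7],[0,0,0]],[[0,0,-0.7],[0,0,0]],[[0,0,-0.7],[0,0,0]],[[0,0,-0.7],[0,0,0]],[[0,0,-0.6],[0,0,0]],[[0,0,-0.4],[0,0,0]],[[0,0,0],[0,0,0]],[[0,0,0],[0,0,0]],[[0,0,0],[0,0,0]],[[0,0,0],[0,0,0]]]}}

```text
clock: 37.5
tool_pos: [0.5254, 0.2345, 0.1016]
eef_rot: [0.726, 0.687, -0.002, 0.002]
contact_force: [-1.6, -1.2, -1.1]
opening: 0.404
finger_force: 25.0
```

```bash
python3 st.py
```

```text
pos [0.5254 0.2345 0.1016] q [-0.2   0.87 -0.53  1.81  0.69  0.66 -1.2 ] F [-1.6 -1.2 -1.1] open 35.5
tool y az -3.2 y tilt 0.001 z [ 0.    -0.005 -1.   ] grasp [0.5254 0.2346 0.1206]
```

{"api": "step_arm", "payload": {"increments": [[[0,0,-0.4],[0,0,0]],[[0,0,-0.3],[0,0,0]],[[0,0,-0.2],[0,0,0]],[[0,0,-0.2],[0,0,0]],[[0,0,-0.2],[0,0,0]],[[0,0,0],[0,0,0]],[[0,0,0],[0,0,0]],[[0,0,0],[0,0,0]],[[0,0,0],[0,0,0]],[[0,0,0],[0,0,0]]]}}

```text
clock: 38.5
tool_pos: [0.5255, 0.2347, 0.0898]
eef_rot: [0.726, 0.687, -0.001, 0.002]
contact_force: [-2.2, -3.9, 12.2]
opening: 0.402
finger_force: 25.0
```

{"api": "step_arm", "payload": {"increments": [[[0,0,0],[0,0,0]],[[0,0,0],[0,0,0]],[[0,0,0],[0,0,0]],[[0,0,0],[0,0,0]],[[0,0,1],[0,0,0]],[[0,0,2],[0,0,0]],[[0,0,3],[0,0,0]],[[0,0,4],[0,0,0]],[[0,0,4],[0,0,0]],[[-1,0,4],[0,0,0]]], "fingers": 0.62}}

```text
clock: 39.5
tool_pos: [0.516, 0.2345, 0.2706]
eef_rot: [0.727, 0.687, -0.001, 0.002]
contact_force: [0.9, 0.5, -0.5]
opening: 0.621
finger_force: 0.0
```

{"api": "step_arm", "payload": {"increments": [[[-4,0,3],[0,0,0]],[[-4,0,2],[0,0,0]],[[-3,-2,0],[0,0,0]],[[0,-5,0],[0,0,-5]],[[0,-5,0],[0,0,-8.5]],[[0,-5,0],[0,0,-8.5]],[[0,-5,0],[0,0,-8.5]],[[0,-5,0],[0,0,-8.5]],[[0,-5,0],[0,0,-8.5]],[[0,-5,0],[0,0,-8.5]]], "fingers": 0.9}}

```text
clock: 40.5
tool_pos: [0.405, -0.137, 0.3193]
eef_rot: [0.965, 0.263, -0.002, 0.001]
contact_force: [0.5, 0.3, -0.8]
opening: 0.901
finger_force: 0.0
```

```bash
python3 st.py; cat > look.py <<'E'
from h import *
import sys
tag=sys.argv[1]
im,d=snap('top',tag)
P=cloud('top',d); c=np.array([.533,.248]); th=np.radians(-3.3)
Rm=np.array([[np.cos(th),-np.sin(th)],[np.sin(th),np.cos(th)]])
Q=(P[...,:2]-c)@Rm*1e3; m=(abs(Q[...,0])<45)&(abs(Q[...,1])<110)&(P[...,2]>.1)&(P[...,2]<.2)
for y in(-87.5,-51.5,-15.5):
    k=m&(abs(Q[...,1]-y)<14); q=Q[k]; print(y,k.sum(), np.median(q,0),q.min(0),q.max(0),np.percentile(P[k][:,2],[50,95]))
hsv=cv2.cvtColor(im,cv2.COLOR_RGB2HSV); S,V=hsv[...,1],hsv[...,2]
roi=np.zeros((400,640),bool); roi[190:290,290:370]=1
n,l,st,cc=cv2.connectedComponentsWithStats((roi&(V>180)&(S<60)).astype(np.uint8))
for i in range(1,n):
    if 80<st[i,4]<500: print('tin',st[i],cc[i],ray('top',*cc[i],.046).round(4))
E
python3 look.py t7; python3 - <<'E'
import cv2
im=cv2.imread('pics/t7.png'); cv2.imwrite('pics/c7.png',cv2.resize(im[90:260,180:360],(635,600),interpolation=2))
E
```

```text
pos [ 0.405  -0.137   0.3193] q [ 0.56  0.34 -0.48  2.    0.21  0.85 -1.07] F [ 0.5  0.3 -0.8] open 79.3
tool y az -59.5 y tilt 0.002 z [-0.002 -0.003 -1.   ] grasp [ 0.4051 -0.1369  0.3383]
-87.5 58 [ -8.04252179 -90.67527202] [-23.55083226 -95.488046  ] [ 12.4782888  -84.88819024] [0.12773987 0.13212955]
-51.5 64 [-12.19734299 -49.992059  ] [-29.6970579  -54.54937536] [  7.60804472 -41.25290697] [0.12652073 0.13255662]
-15.5 61 [-11.95104682 -13.81273216] [-28.79313617 -18.13939261] [ 7.5363612  -6.79605881] [0.127632   0.13433431]
```

View pics/c7.png

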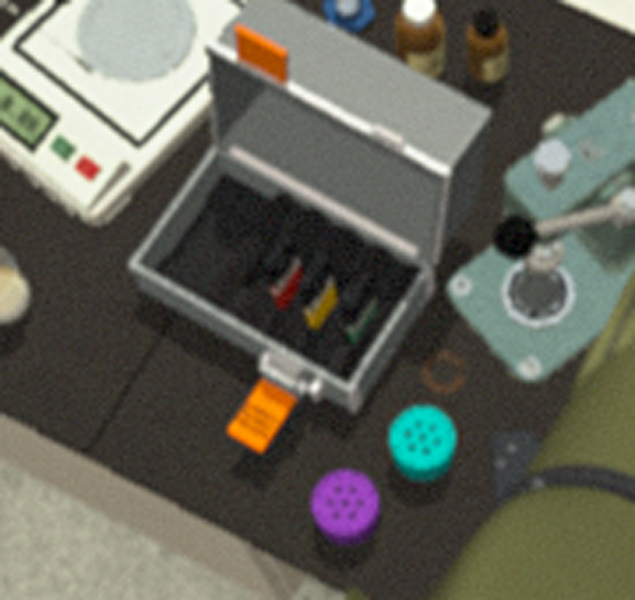

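The three panels stand in slots 0–2. The arm hides the tin from the top camera, so I'll check the scene view.

```bash
python3 - <<'E'
from h import *
im,d=snap('scene','s7'); P=cloud('scene',d); hsv=cv2.cvtColor(im,cv2.COLOR_RGB2HSV); H,S,V=cv2.split(hsv)
m=(P[...,2]>.02)&(P[...,2]<.06)&(P[...,0]>.3)&(P[...,0]<.6)&(P[...,1]>-.17)&(P[...,1]<.12)
print('blue',[(a.sum(),np.median(P[a],0).round(3)) for a in [m&(H>105)&(H<128)&(S>110)]])
a=m&(V>150)&(S<60)&(P[...,2]>.04); n,l,st,c=cv2.connectedComponentsWithStats(a.astype(np.uint8))
for i in range(1,n):
    if st[i,4]>20: print(st[i],c[i],P[l==i].mean(0).round(4),ray('scene',*c[i],.046).round(4), cv2.minAreaRect((P[l==i][:,:2]*1e3).astype(np.float32)))
E
```

```text
blue [(np.int64(5), array([ 0.421, -0.081,  0.023]))]
[328 215  16  11 134] [335.07462687 219.51492537] [ 0.4466 -0.0727  0.0452] [ 0.4454 -0.073   0.046 ] ((447.5701904296875, -73.91289520263672), (64.60799407958984, 53.09836196899414), 17.56167984008789)
```

```bash
python3 - <<'E'
from h import *
for n,u,v in(('purple',278,233),('turq',300,215)): print(n,ray('top',u,v,.046).round(3))
P=cloud('top',np.load('pics/t2.npy')); m=(P[...,0]>.45)&(P[...,0]<.76)&(P[...,1]>-.07)&(P[...,1]<.1)
for a,b in((.005,.04),(.04,.08),(.08,.2)):
    k=m&(P[...,2]>a)&(P[...,2]<b); q=P[k]; print(a,len(q),np.percentile(q,[2,98],axis=0).round(3).tolist())
E
```

```text
purple [0.37  0.091 0.046]
turq [0.451 0.058 0.046]
0.005 538 [[0.496, -0.064, 0.005], [0.749, 0.098, 0.039]]
0.04 135 [[0.45, -0.03, 0.04], [0.717, 0.087, 0.073]]
0.08 121 [[0.608, -0.03, 0.082], [0.722, 0.041, 0.194]]
```

{"api": "step_arm", "payload": {"increments": [[[1,1,-1],[0,0,0]],[[1,1.5,-2],[0,0,0]],[[1,1.5,-2],[0,0,0]],[[0.7,1.5,-3],[0,0,0]],[[0.7,1.05,-3],[2.54,-4.31,0]],[[0,0,-4],[2.54,-4.31,0]],[[0,0,-4],[0,0,0]],[[0,0,0],[0,0,0]],[[0,0,0],[0,0,0]],[[0,0,0],[0,0,0]]], "fingers": 1.0}}

```text
clock: 41.6
tool_pos: [0.4516, -0.0697, 0.1351]
eef_rot: [0.961, 0.266, 0.078, -0.019]
contact_force: [0.2, -0.2, 1.1]
opening: 1.002
finger_force: 0.0
```

```bash
python3 st.py; python3 - <<'E'
from h import *
a,d=snap('top','t8'); b,d2=snap('scene','s8')
cv2.imwrite('pics/c8.png',np.hstack([cv2.resize(a[180:280,280:380,::-1],(400,400),interpolation=2),cv2.resize(b[170:270,280:380,::-1],(400,400),interpolation=2)]))
E
```

```text
pos [ 0.4516 -0.0697  0.1351] q [ 0.27  0.66 -0.23  2.27  0.48  0.11 -1.42] F [ 0.2 -0.2  1.1] open 88.2
tool y az -59.1 y tilt 0.005 z [ 0.14   0.078 -0.987] grasp [ 0.4489 -0.0712  0.1538]
```

View pics/c8.png

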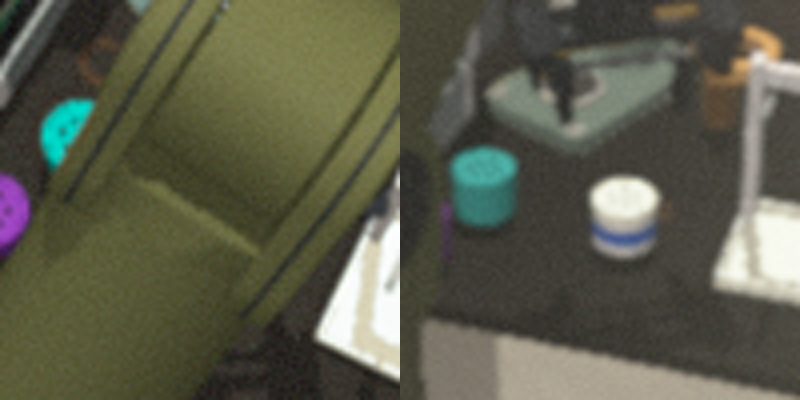

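{"api": "step_arm", "payload": {"increments": [[[-0.1,0,0],[0,0,7.8]],[[-0.1,0,0],[0,0,7.8]],[[-0.1,0,0],[0,0,7.8]],[[-0.1,0,0],[0,0,7.8]],[[0,-0.1,0],[0,0,7.8]],[[0,0,-2],[0,0,0]],[[0,0,-2],[0,0,0]],[[0,0,0],[0,0,0]],[[0,0,0],[0,0,0]],[[0,0,0],[0,0,0]]], "fingers": 0.92}}

```text
clock: 42.7
tool_pos: [0.4467, -0.0714, 0.0944]
eef_rot: [0.817, 0.571, 0.066, -0.043]
contact_force: [0.1, -0.4, 0.1]
opening: 0.923
finger_force: 0.0
```

```bash
python3 st.py
```

```text
pos [ 0.4467 -0.0714  0.0944] q [ 0.45  0.78 -0.45  2.21  0.8   0.22 -1.02] F [ 0.1 -0.4  0.1] open 81.2
tool y az -20.2 y tilt 0.005 z [ 0.059  0.146 -0.987] grasp [ 0.4455 -0.0742  0.1132]
```

{"api": "step_arm", "payload": {"increments": [[[0,0.1,-1],[0,0,0]],[[0,0,-1.5],[0,0,0]],[[0,0,-1.5],[0,0,0]],[[0,0,-1],[0,0,0]],[[0,0,-1],[0,0,0]],[[0,0,-1],[0,0,0]],[[0,0,-0.9],[0,0,0]],[[0,0,0],[0,0,0]],[[0,0,0],[0,0,0]],[[0,0,0],[0,0,0]]]}}

```text
clock: 43.7
tool_pos: [0.4467, -0.0713, 0.0225]
eef_rot: [0.817, 0.571, 0.063, -0.046]
contact_force: [0.2, -0.0, -0.1]
opening: 0.919
finger_force: 0.0
```

```bash
python3 st.py
```

```text
pos [ 0.4467 -0.0713  0.0225] q [ 0.36  0.93 -0.31  2.22  1.7   0.09 -1.88] F [ 0.2 -0.  -0.1] open 80.8
tool y az -20.1 y tilt -0.003 z [ 0.051  0.147 -0.988] grasp [ 0.4457 -0.0741  0.0413]
```

{"api": "step_arm", "payload": {"increments": [[[0,0,-0.2],[0,0,0]],[[0,0,-0.2],[0,0,0]],[[0,0,-0.2],[0,0,0]],[[0,0,-0.1],[0,0,0]],[[0,0,0],[0,0,0]],[[0,0,0],[0,0,0]],[[0,0,0],[0,0,0]],[[0,0,0],[0,0,0]],[[0,0,0],[0,0,0]],[[0,0,0],[0,0,0]]]}}

```text
clock: 44.7
tool_pos: [0.4462, -0.0712, 0.0148]
eef_rot: [0.817, 0.571, 0.063, -0.046]
contact_force: [-0.2, -0.6, 0.6]
opening: 0.919
finger_force: 0.0
```

```bash
python3 st.py
```

```text
pos [ 0.4462 -0.0712  0.0148] q [ 0.39  0.95 -0.36  2.22  1.73  0.14 -1.91] F [-0.2 -0.6  0.6] open 80.9
tool y az -20.1 y tilt -0.004 z [ 0.05   0.147 -0.988] grasp [ 0.4453 -0.074   0.0336]
```

Good. Closing on the tin and lifting slowly.

{"api": "step_arm", "payload": {"increments": [[[0,0,0],[0,0,0]],[[0,0,0],[0,0,0]],[[0,0,0],[0,0,0]],[[0,0,0],[0,0,0]],[[0,0,0],[0,0,0]],[[0,0,0],[0,0,0]],[[0,0,0.3],[0,0,0]],[[0,0,0.5],[0,0,0]],[[0,0,0.7],[0,0,0]],[[0,0,0.5],[0,0,0]]], "fingers": 0.4, "grip_force": 30}}

```text
clock: 45.7
tool_pos: [0.4462, -0.0709, 0.0353]
eef_rot: [0.817, 0.571, 0.063, -0.046]
contact_force: [-0.3, -1.0, -1.7]
opening: 0.622
finger_force: 30.0
```

```bash
python3 st.py
```

```text
pos [ 0.4462 -0.0709  0.0353] q [ 0.33  0.89 -0.27  2.23  1.33  0.06 -1.52] F [-0.3 -1.  -1.7] open 54.8
tool y az -20.0 y tilt -0.003 z [ 0.05   0.147 -0.988] grasp [ 0.4453 -0.0737  0.0541]
```

{"api": "step_arm", "payload": {"increments": [[[-0.5,0,2],[0,0,0]],[[-0.5,0,2],[0,0,0]],[[-1,0,2],[0,0,0]],[[-1,0,3],[0,0,0]],[[-1,0,3],[0,0,0]],[[0,0,2],[0,0,0]],[[0,0,2],[0,0,0]],[[0,0,1],[0,0,0]],[[0,0,0],[0,0,0]],[[0,0,0],[0,0,0]]]}}

```text
clock: 46.7
tool_pos: [0.4056, -0.0714, 0.2044]
eef_rot: [0.817, 0.571, 0.062, -0.046]
contact_force: [-0.4, -0.3, -0.5]
opening: 0.624
finger_force: 30.0
```

```bash
python3 st.py; python3 - <<'E'
from h import *
b,d2=snap('scene','s9'); g=np.array([.405,-.073,.22]); u,v=map(int,proj('scene',g)); print(u,v)
cv2.imwrite('pics/c9.png',cv2.resize(b[v-45:v+45,u-60:u+60,::-1],(640,480),interpolation=2))
P=cloud('scene',d2); H,S,V=cv2.split(cv2.cvtColor(b,cv2.COLOR_RGB2HSV))
m=(abs(P[...,0]-.405)<.08)&(abs(P[...,1]+.07)<.08)&(P[...,2]>.14)&(P[...,2]<.30)
a=m&(V>140)&(S<60); q=P[a]; print(a.sum(),q.min(0) if len(q) else '',q.max(0) if len(q) else '',np.median(q,0) if len(q) else '')
E
```

```text
pos [ 0.4056 -0.0714  0.2044] q [ 0.79  0.64 -0.96  2.21  0.7   0.58 -1.  ] F [-0.4 -0.3 -0.5] open 55.0
tool y az -20.1 y tilt -0.004 z [ 0.049  0.147 -0.988] grasp [ 0.4047 -0.0742  0.2232]
332 183
111 [ 0.37265496 -0.09910877  0.18961197] [ 0.42787315 -0.05915709  0.23933039] [ 0.38292597 -0.08600932  0.22858282]
```

View pics/c9.png

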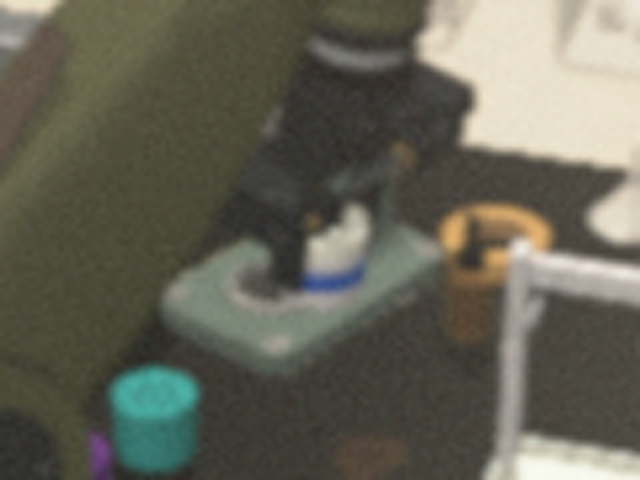

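The tin is held upright between the fingers (blue band at crop (333,278)). Carrying it to the pocket.

{"api": "step_arm", "payload": {"increments": [[[-0.8,2,1],[0,0,0]],[[-0.7,4,1],[0,0,0]],[[0,4.5,1],[0,0,0]],[[0,4.5,0],[0,0,0]],[[0,4.5,0],[0,0,0]],[[0,4.5,0],[0,0,0]],[[0,4.5,0],[0,0,0]],[[0,4.5,0],[0,0,0]],[[0,4.5,0],[0,0,0]],[[0,2.7,0],[0,0,0]]]}}

```text
clock: 47.75
tool_pos: [0.3898, 0.3349, 0.2343]
eef_rot: [0.816, 0.573, 0.063, -0.047]
contact_force: [-0.6, -0.7, 0.2]
opening: 0.624
finger_force: 30.0
```

{"api": "step_arm", "payload": {"increments": [[[1,0,0],[0,0,4]],[[2,0,0],[0,0,4]],[[2.5,0,0],[0,0,4]],[[2.5,0,0],[0,0,4]],[[2.5,0,0],[0,0,0.7]],[[2.3,0,0],[0,0,0]],[[1.5,0,0],[0,0,0]],[[0,0,0],[0,0,0]],[[0,0,0],[0,0,0]],[[0,0,0],[0,0,0]]]}}

```text
clock: 48.75
tool_pos: [0.5326, 0.3311, 0.2344]
eef_rot: [0.725, 0.684, 0.055, -0.055]
contact_force: [-0.3, 0.5, -1.0]
opening: 0.624
finger_force: 30.0
```

```bash
python3 st.py
```

```text
pos [0.5326 0.3311 0.2344] q [-0.07  0.81 -0.93  1.63  0.66  0.93 -1.24] F [-0.3  0.5 -1. ] open 54.9
tool y az -3.3 y tilt -0.005 z [ 0.004  0.154 -0.988] grasp [0.5325 0.3282 0.2531]
```

{"api": "step_arm", "payload": {"increments": [[[0,0,-2],[0,0,0]],[[0,0,-3],[0,0,0]],[[0,0,-3],[0,0,0]],[[0,0,-3],[0,0,0]],[[0,0,-2],[0,0,0]],[[0,0,-1.5],[0,0,0]],[[0,0,0],[0,0,0]],[[0,0,0],[0,0,0]],[[0,0,0],[0,0,0]],[[0,0,0],[0,0,0]]]}}

```text
clock: 49.75
tool_pos: [0.5347, 0.3314, 0.0911]
eef_rot: [0.726, 0.684, 0.056, -0.055]
contact_force: [-0.4, -0.2, -1.9]
opening: 0.624
finger_force: 30.0
```

```bash
python3 st.py
```

```text
pos [0.5347 0.3314 0.0911] q [-0.15  0.98 -0.77  1.73  0.86  0.67 -1.38] F [-0.4 -0.2 -1.9] open 54.9
tool y az -3.4 y tilt -0.002 z [ 0.007  0.157 -0.988] grasp [0.5346 0.3284 0.1098]
```

{"api": "step_arm", "payload": {"increments": [[[0,-0.15,-1],[0,0,0]],[[0,0,-0.8],[0,0,0]],[[0,0,-0.8],[0,0,0]],[[0,0,-0.6],[0,0,0]],[[0,0,-0.6],[0,0,0]],[[0,0,-0.6],[0,0,0]],[[0,0,-0.6],[0,0,0]],[[0,0,0],[0,0,0]],[[0,0,0],[0,0,0]],[[0,0,0],[0,0,0]]]}}

```text
clock: 50.75
tool_pos: [0.5344, 0.3295, 0.0401]
eef_rot: [0.726, 0.684, 0.056, -0.055]
contact_force: [-0.5, -0.0, -0.5]
opening: 0.622
finger_force: 30.0
```

```bash
python3 st.py
```

```text
pos [0.5344 0.3295 0.0401] q [-0.18  1.04 -0.7   1.75  0.94  0.59 -1.44] F [-0.5 -0.  -0.5] open 54.7
tool y az -3.4 y tilt -0.003 z [ 0.006  0.156 -0.988] grasp [0.5343 0.3266 0.0589]
```

No contact so far; the last 17 mm go slowly.

{"api": "step_arm", "payload": {"increments": [[[0,0,-0.4],[0,0,0]],[[0,0,-0.3],[0,0,0]],[[0,0,-0.3],[0,0,0]],[[0,0,-0.2],[0,0,0]],[[0,0,-0.2],[0,0,0]],[[0,0,-0.2],[0,0,0]],[[0,0,-0.1],[0,0,0]],[[0,0,0],[0,0,0]],[[0,0,0],[0,0,0]],[[0,0,0],[0,0,0]]]}}

```text
clock: 51.75
tool_pos: [0.5342, 0.3294, 0.0229]
eef_rot: [0.726, 0.684, 0.055, -0.055]
contact_force: [-0.2, -0.3, 1.0]
opening: 0.626
finger_force: 30.0
```

{"api": "step_arm", "payload": {"increments": [[[0,0,0],[0,0,0]],[[0,0,0],[0,0,0]],[[0,0,0],[0,0,0]],[[0,0,0],[0,0,0]],[[0,0,0.5],[0,0,0]],[[0,0,1],[0,0,0]],[[0,0,2],[0,0,0]],[[0,0,3],[0,0,0]],[[0,0,4],[0,0,0]],[[0,0,4],[0,0,0]]], "fingers": 0.78}}

```text
clock: 52.75
tool_pos: [0.5338, 0.3293, 0.1699]
eef_rot: [0.725, 0.684, 0.055, -0.055]
contact_force: [0.6, 0.3, -0.9]
opening: 0.777
finger_force: 0.0
```

{"api": "step_arm", "payload": {"increments": [[[0,0,4],[0,0,0]],[[0,0,4],[0,0,0]],[[-3,0,3],[0,0,0]],[[-4,-2,0],[0,0,0]],[[-4,-5,0],[0,0,-8]],[[-2,-5,0],[0,0,-8]],[[0,-5,0],[0,0,-8]],[[0,-5,0],[0,0,-8]],[[0,-5,0],[0,0,-8]],[[0,-5,0],[0,0,-8]]]}}

```text
clock: 53.75
tool_pos: [0.4138, 0.0221, 0.2787]
eef_rot: [0.942, 0.327, 0.074, -0.027]
contact_force: [1.5, -0.2, 0.8]
opening: 0.783
finger_force: 0.0
```

{"api": "step_arm", "payload": {"increments": [[[0,-5,0],[0,0,0]],[[0,-4,0],[0,0,0]],[[0,0,0],[0,0,0]],[[0,0,0],[0,0,0]],[[0,0,0],[0,0,0]],[[0,0,0],[0,0,0]],[[0,0,0],[0,0,0]],[[0,0,0],[0,0,0]],[[0,0,0],[0,0,0]],[[0,0,0],[0,0,0]]], "fingers": 0}}

```text
clock: 54.75
tool_pos: [0.4144, -0.0659, 0.2778]
eef_rot: [0.941, 0.33, 0.073, -0.028]
contact_force: [-1.0, -0.4, 0.0]
opening: 0.008
finger_force: 0.0
```

```bash
python3 st.py; python3 look.py t10; python3 - <<'E'
from h import *
im=cv2.imread('pics/t10.png'); cv2.imwrite('pics/c10.png',cv2.resize(im[90:240,170:330],(640,600),interpolation=2))
P=cloud('top',np.load('pics/t10.npy')); H,S,V=cv2.split(cv2.cvtColor(im,cv2.COLOR_BGR2HSV))
m=(abs(P[...,0]-.535)<.05)&(abs(P[...,1]-.328)<.05)&(V>150)&(S<60)&(P[...,2]<.08); print('tin',m.sum(),P[m].mean(0),np.percentile(P[m][:,2],[5,50,95]))
m=(H<16)&(S>150)&(P[...,2]>.15)&(abs(P[...,1]-.3)<.1); print('tab',m.sum(),P[m].mean(0),P[m].min(0),P[m].max(0))
E
```

```text
pos [ 0.4144 -0.0659  0.2778] q [ 0.76  0.44 -0.89  2.16  0.43  0.61 -1.3 ] F [-1.  -0.4  0. ] open 0.7
tool y az -51.4 y tilt -0.004 z [ 0.119  0.1   -0.988] grasp [ 0.4121 -0.0678  0.2965]
-87.5 58 [ -8.31258834 -91.30374156] [-23.49192844 -95.27742274] [ 11.75293334 -85.11942308] [0.12672791 0.13120333]
-51.5 61 [-13.69205203 -49.67665725] [-28.62816248 -54.29354474] [  7.02992662 -43.36234202] [0.12714224 0.13341349]
-15.5 62 [-12.68451977 -14.60873995] [-27.70011317 -18.48570694] [ 8.48303517 -7.41983118] [0.12665081 0.13290469]
tin 275 [0.53346196 0.33168874 0.05162395] [0.0284206  0.05352902 0.05938612]
tab 230 [0.83695348 0.3124405  0.19161136] [0.63461894 0.25288421 0.15002548] [1.09079585 0.39740718 0.24065056]
```

View pics/c10.png

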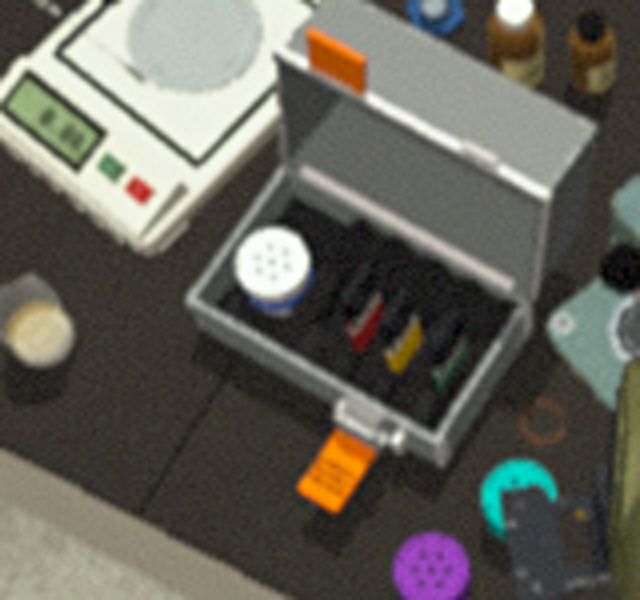

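The tin is seated (top at 53 mm, crop (273,262)) and the three panels are standing. Next I close the lid by pushing the tab from behind; first a check of the space there.

```bash
python3 - <<'E'
from h import *
P=cloud('top',np.load('pics/t10.npy'))
for a,b in((.15,.25),(.25,.35),(.35,.5),(.5,.8)):
    k=(P[...,0]>.55)&(P[...,0]<1.1)&(P[...,1]>.18)&(P[...,1]<.45)&(P[...,2]>a)&(P[...,2]<b); q=P[k]; print(a,len(q),np.percentile(q,[1,99],axis=0).round(3).tolist() if len(q) else '')
im=cv2.imread('pics/t10.png'); H,S,V=cv2.split(cv2.cvtColor(im,cv2.COLOR_BGR2HSV))
m=(H<16)&(S>150)&(P[...,2]>.15)&(abs(P[...,1]-.3)<.05)&(P[...,0]<.75); q=P[m];print('tab',m.sum(),q.mean(0),q.min(0),q.max(0))
E
```

```text
0.15 1720 [[0.626, 0.182, 0.15], [1.08, 0.433, 0.248]]
0.25 267 [[1.043, 0.181, 0.251], [1.068, 0.28, 0.286]]
0.35 0 
0.5 0 
tab 124 [0.64090573 0.30662655 0.22431615] [0.63461894 0.28298866 0.19233998] [0.66728049 0.32997497 0.24065056]
```

{"api": "step_arm", "payload": {"increments": [[[0,0,3],[-2.9,3.42,0]],[[0,2,3],[-2.9,3.42,0]],[[0,4.5,2],[0,0,0]],[[0,4.5,0],[0,0,0]],[[0,4.5,0],[0,0,0]],[[0,4.5,0],[0,0,8.12]],[[0,4.5,0],[0,0,8.12]],[[0,4.5,0],[0,0,8.12]],[[0,4.5,0],[0,0,8.12]],[[0,4,0],[0,0,8.12]]]}}

```text
clock: 55.8
tool_pos: [0.414, 0.311, 0.3577]
eef_rot: [0.769, 0.64, 0.0, 0.0]
contact_force: [1.0, 0.3, 0.3]
opening: 0.0
finger_force: 0.0
```

```bash
python3 st.py
```

```text
pos [0.414  0.311  0.3577] q [-0.11  0.57 -1.05  1.69  0.53  1.2  -1.47] F [1.  0.3 0.3] open 0.0
tool y az -10.5 y tilt 0.001 z [ 0.001 -0.    -1.   ] grasp [0.414  0.311  0.3767]
```

{"api": "step_arm", "payload": {"increments": [[[1,0,0],[0,0,8.1]],[[2,0,0],[0,0,8.1]],[[2.5,0,0],[0,0,8.1]],[[2.5,0,0],[0,0,8.1]],[[2.5,0,0],[0,0,8.1]],[[2.5,0,0],[0,0,8.1]],[[2.5,0,0],[0,0,8.1]],[[2.5,0,0],[0,0,8.1]],[[2.5,0,0],[0,0,8.1]],[[2.5,0,0],[0,0,8.1]]]}}

```text
clock: 56.8
tool_pos: [0.6456, 0.3084, 0.3571]
eef_rot: [0.17, 0.986, 0.0, -0.0]
contact_force: [-0.4, -0.4, -0.5]
opening: 0.003
finger_force: 0.0
```

{"api": "step_arm", "payload": {"increments": [[[2,-0.2,0],[0,0,8.1]],[[1.3,-0.2,0],[0,0,8.1]],[[0,0,-1],[0,0,0]],[[0,0,0],[0,0,0]],[[0,0,0],[0,0,0]],[[0,0,0],[0,0,0]],[[0,0,0],[0,0,0]],[[0,0,0],[0,0,0]],[[0,0,0],[0,0,0]],[[0,0,0],[0,0,0]]]}}

```text
clock: 57.8
tool_pos: [0.6774, 0.3048, 0.3479]
eef_rot: [0.032, 1.0, 0.0, 0.0]
contact_force: [0.2, 0.2, 0.1]
opening: 0.0
finger_force: 0.0
```

```bash
python3 st.py
```

```text
pos [0.6774 0.3048 0.3479] q [-0.09  1.   -1.29  0.94  0.96  1.7   0.52] F [0.2 0.2 0.1] open 0.0
tool y az 86.4 y tilt 0.001 z [ 0.001  0.001 -1.   ] grasp [0.6773 0.3048 0.3669]
```

{"api": "step_arm", "payload": {"increments": [[[0,0,-3],[0,0,0]],[[0,0,-4],[0,0,0]],[[0,0,-3],[0,0,0]],[[0,0,-2.5],[0,0,0]],[[0,0,0],[0,0,0]],[[-1,0,0],[0,0,0]],[[-1,0.1,0],[0,0,0]],[[-1,0.1,0.2],[0,0,0]],[[-1,0,0.3],[0,0,0]],[[-1.2,0.1,0.3],[0,0,0]]]}}

```text
clock: 58.8
tool_pos: [0.6262, 0.3079, 0.2327]
eef_rot: [0.032, 0.999, 0.001, 0.002]
contact_force: [0.8, -0.0, -0.8]
opening: 0.002
finger_force: 0.8
```

```bash
python3 st.py
```

```text
pos [0.6262 0.3079 0.2327] q [-0.02  1.07 -1.29  1.3   1.01  1.46  0.29] F [ 0.8 -0.  -0.8] open 0.2
tool y az 86.3 y tilt 0.002 z [ 0.003  0.002 -1.   ] grasp [0.6261 0.3079 0.2517]
```

{"api": "step_arm", "payload": {"increments": [[[-1.15,0.07,-0.13],[0,-1.25,0]],[[-1.15,0.07,-0.13],[0,-1.25,0]],[[-1.15,0.07,-0.14],[0,-1.25,0]],[[-1.15,0.07,-0.15],[0,-1.25,0]],[[-1.05,0.06,-0.35],[0,-1.25,0]],[[-1.05,0.06,-0.35],[0,-1.25,0]],[[-1.05,0.06,-0.35],[0,-1.25,0]],[[-1.05,0.06,-0.35],[0,-1.25,0]],[[0,0,0],[0,0,0]],[[0,0,0],[0,0,0]]]}}

```text
clock: 59.8
tool_pos: [0.5383, 0.3138, 0.213]
eef_rot: [0.032, 0.996, 0.004, 0.088]
contact_force: [1.0, -0.9, 2.1]
opening: 0.004
finger_force: 0.7
```

```bash
python3 st.py;  python3 - <<'E'
from h import *
a,d=snap('top','t11'); b,d2=snap('scene','s11')
cv2.imwrite('pics/c11.png',np.hstack([cv2.resize(a[90:240,180:330,::-1],(400,400),interpolation=2),cv2.resize(b[110:240,190:320,::-1],(400,400),interpolation=2)]))
E
```

```text
pos [0.5383 0.3138 0.213 ] q [-0.03  0.96 -1.27  1.73  1.17  1.23 -0.12] F [ 1.  -0.9  2.1] open 0.4
tool y az 86.4 y tilt 0.013 z [ 0.176  0.002 -0.984] grasp [0.535  0.3137 0.2317]
```

View pics/c11.png

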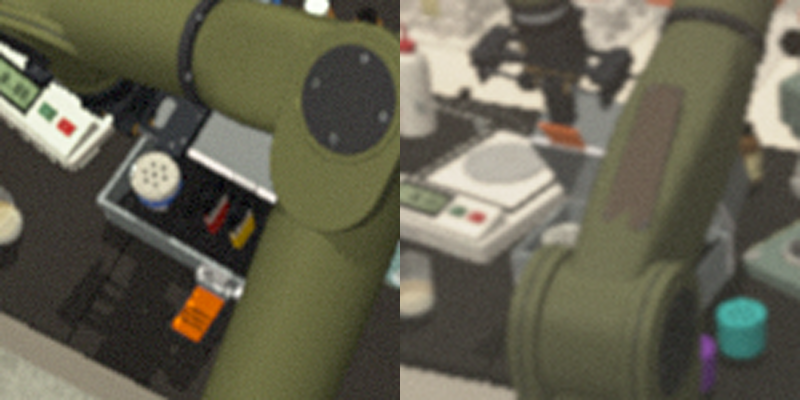

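{"api": "step_arm", "payload": {"increments": [[[-0.98,0.06,-0.5],[0,-1.25,0]],[[-0.95,0.06,-0.57],[0,-1.25,0]],[[-0.9,0.06,-0.64],[0,-1.25,0]],[[-0.86,0.05,-0.7],[0,-1.25,0]],[[-0.8,0.05,-0.77],[0,-0.75,0]],[[-0.75,0.05,-0.82],[0,-0.75,0]],[[-0.7,0.04,-0.86],[0,-0.75,0]],[[-0.65,0.04,-0.9],[0,-0.75,0]],[[0,0,0],[0,0,0]],[[0,0,0],[0,0,0]]]}}

```text
clock: 60.9
tool_pos: [0.472, 0.3173, 0.154]
eef_rot: [0.031, 0.987, 0.005, 0.157]
contact_force: [0.6, -0.1, 1.2]
opening: 0.005
finger_force: 0.6
```

```bash
python3 st.py
```

```text
pos [0.472  0.3173 0.154 ] q [-0.16  0.96 -1.18  2.04  1.44  1.14 -0.59] F [ 0.6 -0.1  1.2] open 0.5
tool y az 86.5 y tilt 0.02 z [ 0.309  0.    -0.951] grasp [0.4661 0.3172 0.172 ]
```

{"api": "step_arm", "payload": {"increments": [[[-0.58,0.03,-0.93],[0,0,0]],[[-0.5,0.03,-0.95],[0,0,0]],[[-0.43,0.03,-0.97],[0,0,0]],[[-0.36,0.02,-1],[0,0,0]],[[-0.3,0.02,-1],[0,0,0]],[[-0.25,0.01,-1],[0,0,0]],[[-0.15,0.01,-1],[0,0,0]],[[0,0,-0.5],[0,0,0]],[[0,0,0],[0,0,0]],[[0,0,0],[0,0,0]]]}}

```text
clock: 61.9
tool_pos: [0.4454, 0.3185, 0.0798]
eef_rot: [0.031, 0.987, 0.005, 0.156]
contact_force: [-0.6, 0.5, -0.5]
opening: 0.001
finger_force: 0.0
```

```bash
python3 st.py
```

```text
pos [0.4454 0.3185 0.0798] q [-0.23  1.08 -1.11  2.13  1.62  1.15 -0.8 ] F [-0.6  0.5 -0.5] open 0.1
tool y az 86.6 y tilt 0.02 z [ 0.308  0.    -0.951] grasp [0.4396 0.3185 0.0978]
```

```bash
python3 - <<'E'
from h import *
a,d=snap('top','t12'); b,d2=snap('scene','s12')
cv2.imwrite('pics/c12.png',np.hstack([cv2.resize(a[90:240,180:330,::-1],(400,400),interpolation=2),cv2.resize(b[110:240,190:320,::-1],(400,400),interpolation=2)]))
E
```

```text
(no output)
```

View pics/c12.png

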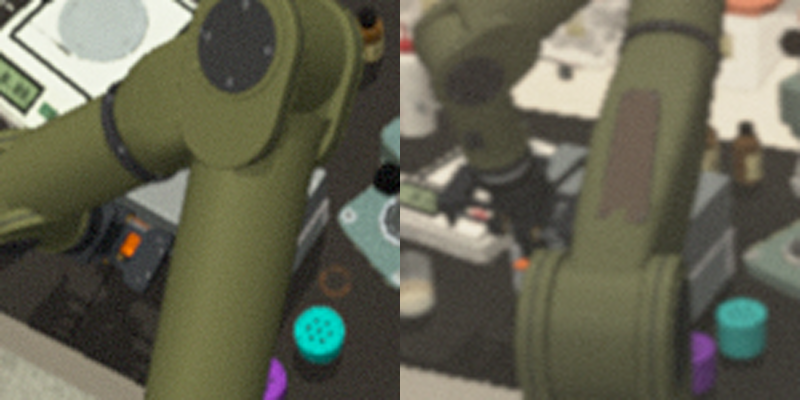

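The lid is down over the case. I'll measure its height, then press to be sure it latches.

{"api": "step_arm", "payload": {"increments": [[[0,0,-0.4],[0,0,0]],[[0,0,-0.3],[0,0,0]],[[0,0,-0.3],[0,0,0]],[[0,0,-0.2],[0,0,0]],[[0,0,-0.2],[0,0,0]],[[0,0,0],[0,0,0]],[[0,0,0],[0,0,0]],[[0,0,0],[0,0,0]],[[0,0,0],[0,0,0]],[[0,0,0],[0,0,0]]]}}

```text
clock: 63.0
tool_pos: [0.4457, 0.319, 0.0681]
eef_rot: [0.03, 0.987, 0.006, 0.158]
contact_force: [-3.9, -3.8, 18.3]
opening: 0.004
finger_force: 9.0
```

```bash
cat > lid.py <<'E'
from h import *
a,d=snap('top','tl'); P=cloud('top',d)
m=(P[...,2]>.11)&(P[...,2]<.20)&(P[...,0]>.47)&(P[...,0]<.60)&(P[...,1]>.14)&(P[...,1]<.36); q=P[m]
S=cv2.cvtColor(a,cv2.COLOR_RGB2HSV)[...,1][m]; q=q[S<50]
A=np.c_[q[:,0]-.533,np.ones(len(q))]; print(len(q),np.linalg.lstsq(A,q[:,2],rcond=None)[0], np.median(q[:,2]))
E
python3 lid.py; python3 st.py
```

```text
190 [0.00229571 0.13876164] 0.138760193849553
pos [0.4457 0.3191 0.0682] q [-0.24  1.11 -1.1   2.13  1.65  1.15 -0.83] F [-3.9 -3.8 17.7] open 0.4
tool y az 86.7 y tilt 0.021 z [ 0.312  0.002 -0.95 ] grasp [0.4398 0.319  0.0862]
```

{"api": "step_arm", "payload": {"increments": [[[0,0,0.5],[0,0,0]],[[-0.3,0,1],[0,0,0]],[[-0.5,0,2],[0,0,0]],[[-0.5,0,3],[0,0,0]],[[-0.5,0,4],[0,0,0]],[[-0.5,0,4],[0,0,0]],[[0,0,4],[0,0,0]],[[0,0,4],[0,6,0]],[[0,-3,3],[0,6,0]],[[0,-4,0],[0,6,0]]]}}

```text
clock: 64.05
tool_pos: [0.4227, 0.2519, 0.3262]
eef_rot: [0.03, 1.0, 0.005, 0.001]
contact_force: [0.5, 0.2, -1.2]
opening: 0.005
finger_force: 0.0
```

{"api": "step_arm", "payload": {"increments": [[[0,-4.5,0],[0,0,0]],[[0,-4.5,0],[0,0,0]],[[0,-4.5,0],[0,0,0]],[[0,-4.5,0],[0,0,0]],[[0,-4.5,0],[0,0,0]],[[0,-4.5,0],[0,0,0]],[[0,-4.5,0],[0,0,0]],[[0,0,0],[0,0,0]],[[0,0,0],[0,0,0]],[[0,0,0],[0,0,0]]]}}

```text
clock: 65.05
tool_pos: [0.4226, -0.0651, 0.3214]
eef_rot: [0.03, 1.0, 0.001, 0.0]
contact_force: [0.2, -0.7, -0.5]
opening: 0.002
finger_force: 0.0
```

```bash
python3 lid.py; python3 st.py; python3 -c "
import cv2
im=cv2.imread('pics/tl.png'); cv2.imwrite('pics/c13.png',cv2.resize(im[80:240,160:400],(780,520),interpolation=2))"
```

```text
2900 [-0.00392646  0.14125646] 0.14123240420589417
pos [ 0.4227 -0.0648  0.3215] q [ 0.91  0.65 -1.44  1.98  0.71  1.18  0.69] F [-0.6  0.2  0.2] open 0.6
tool y az 86.6 y tilt 0.001 z [ 0.001  0.001 -1.   ] grasp [ 0.4227 -0.0648  0.3405]
```

View pics/c13.png

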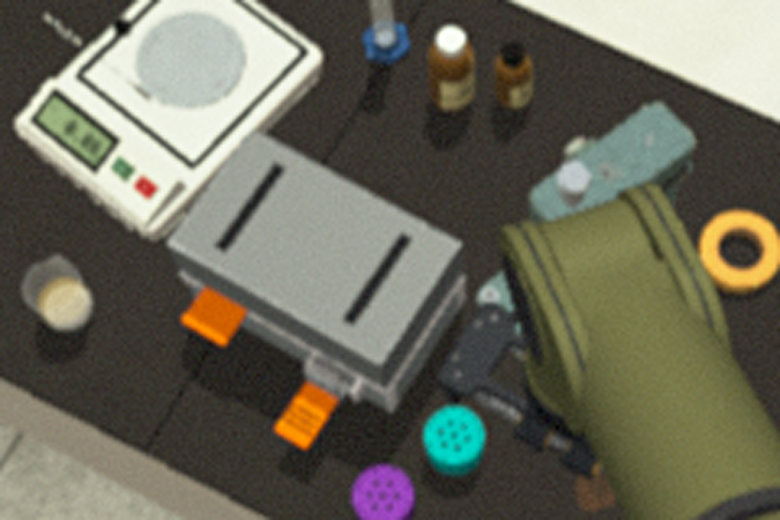

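The lid is latched and level, with its top at 141 mm, and it stayed shut with the arm away. The beaker stands at crop (58,300), and the dropper bottle was never approached. Handing in.

```bash
python3 -c "
from plant import r
print(r.finish_job())"
```

```text
the job is handed in; nothing more can be done
None
```

The job is handed in: the case was opened, the three panels that were there (green, yellow and red) stand in slots 0–2, the tin is in its pocket lid up, and the lid is latched shut. The beaker is still standing; I never went near the dropper bottle but did not check it in the last picture. Simulated time was about 65 s of the 210 s allowed.

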